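# Clear the inspection tray and lay out the turned parts

### The arm

A 7-joint arm with a two-finger parallel gripper is mounted at the origin on the work surface. World frame = base frame: x ahead of the robot, y to its left, z up, the work surface at z = 0. Lengths are in m, angles in rad, forces in N, time in s.
With the tool pointing down it reaches from about 0.425 to 0.875 m from the base axis. Payload 4.7 kg.
Tool frame: the origin (TCP) lies between the finger pads; the fingertips stand 11 mm ahead of it and the grasp point (between the pads) lies 8 mm behind it; z points along the fingers, y is the line along which they close (so a half turn about z gives the same grasp; the last joint's range is limited). The gripper opens to 87 mm and grips with 3 to 60 N. Pads are 19 mm wide; open, the fingers measure 117 mm over their backs; the gripper's body (75 mm by 190 mm) begins 51 mm behind the grasp point.
Start: joints at [-1.189, 0.321, -0.07, 1.45, 0.023, 1.371, -0.057], TCP at [0.234, 0.607, 0.234] pointing down, gripper open.
Joint ranges: [-2.86, 2.86], [-0.3, 2.09], [-1.38, 1.24], [0.06, 2.45], [-1.56, 4.7], [0.09, 2.05], [-2.69, 2.69]. Speed limits (rad/s): [2.57, 2.57, 3.14, 3.14, 3.14, 3.14, 3.14].

### API

Orientations are given as a rotation vector (axis times angle).
In Python, from bench import ctrl gives the robot as it stands. The module is installed in compiled form; this text tells all that it offers.
- The arm moves only by the shell command python3 -m inch 'ROWS' [FORCE]. ROWS is JSON, a list of rows, each an object with "slide": the shift along the tool's x, y, z scaled (see below), a list of three; "angular": the turn, a rotation vector about the tool's x, y, z scaled (see below), a list of three; "claw": the opening, from -1 (shut) to 1 (fully open). In form: [{"slide": [tx, ty, tz], "angular": [rx, ry, rz], "claw": claw}, ...]. A call has 1 to 10 rows; each row is the pose to reach, as a shift and turn from the pose commanded when the call began, along the tool's axes at that moment; what a row does not reach only later rows make up. The controller multiplies each number of a shift by 0.25 m and each number of a turn by 30 degrees. A row lasts 1/10 s, in which the tool goes at most 50 mm and 8.59 degrees, less where a joint would pass 70% of its speed; a pose out of reach is approached as far as the arm can. A call with a number of a shift or a turn outside -1 to 1 is refused whole. A call with a gripper value outside its range is refused whole. The fingers move at their own pace and stop on an object; FORCE is the grip in N (left out, the last holds). Time passes only in rows, so rows that repeat a pose let the fingers close. It gives the time, the measured TCP pose, the force, the opening and the grip force at its end, in the units of the state.
- ctrl.get_state(): the state, without advancing time (a new reading comes with each control period).
- ctrl.get_image(name): name is "scene" or "side" or "wrist"; returns a dict with "color" (420x560x3 uint8, red, green, blue), "depth" (420x560 float32, m along the optical axis (not along the pixel's ray), 0 where there is no reading), "camera_matrix" (3x3 intrinsics, pixels), "dist_coeffs" ([k1, k2, p1, p2, k3] as OpenCV has them; the pictures are not rectified), "extrinsics" (4x4, takes a point from camera to world coordinates); the wrist camera has in their place "tool_from_camera" (4x4, takes a point from camera to tool coordinates, whose origin is the TCP and whose axes are the flange's). Camera axes: x right, y up, looking along -z (the intrinsics and any distortion apply to the point x, -y, -z); pixel columns grow to the right and rows downward; lengths in m; the calibration is good to about 2 mm. A picture is of the moment at which its call begins: read the wrist's pose just before it.
- ctrl.close_job(): hands the job in; it is judged then, once.
Trained networks look in the newest picture that a camera, given by its name, has taken for a name from the list of things; names that differ only in an ending like _2 or _b are one class to them, and where a whole thing is asked for, a point or a joint stands for the part that bears it (a point fixed in the world has none). Each returns a list of dicts, best first, with "confidence" (0 to 1); they miss things now and then, are a little off and sometimes report something else, mostly with a low value. They report only what shows in the picture. A call takes as long as a camera call.
- ctrl.find_in(query, camera): "bbox" ([centre column, centre row, width, height] in pixels, round what is visible of it).
- ctrl.outline_of(query, camera): "mask" (420x560 bool, what is visible of it) and "bbox" ([centre column, centre row, width, height] in pixels, round what is visible of it).
The state is a dict: "time": time; "joint_positions": joint angles; "qd": joint speeds; "joint_torque": joint torques, N m; "position": TCP position; "tool_rot": TCP orientation; "ft_force": force on the tool from outside, world axes, zero at the start; "torque": the same for the moment, N m; "grip_width": opening from 0.0 (shut) to 1.0 (fully open); "grip_force": force on a finger pad.
Only numpy, scipy, OpenCV 4.12 (cv2) and the standard library are available. Lean on these libraries where they do the work, as an engineer would, in place of code of your own. Each camera call takes 0.05 s, during which the arm holds its last target. There are 200 camera calls.

### The job

Clear the inspection tray by hanging the bow gauge astride the bar of the rail behind it, then set out the four machined parts on the tray in two neat rows, bosses up, each in the middle of its own marked square: the two square-flanged parts in the row beside the rail, with their sides parallel to the tray's, and the two round-flanged parts in the row nearer the robot. Set things down without dropping them, and leave the bottle, bushing, V-block and dial stand where they are.

Things in the scene. Friction and masses are not known exactly. Their poses are not given: they have to be found in the camera images.
- tray: fixed flat grey tray, 216 x 216 mm, floor 4 mm above the bench, steel rim 12 mm high and 4 mm thick; white lines mark its floor into two rows of two squares, 100 mm each. Origin: centre of the underside; x points away from the robot, y to its left, within 0.1 rad of the world's
- near_left (a point): centre of the tray floor's marked square in the row nearer the robot, left one seen from the robot (tray -x, +y)
- near_right (a point): centre of the tray floor's marked square in the row nearer the robot, right one seen from the robot (tray -x, -y)
- far_left (a point): centre of the tray floor's marked square in the row beside the rail, left one seen from the robot (tray +x, +y)
- far_right (a point): centre of the tray floor's marked square in the row beside the rail, right one seen from the robot (tray +x, -y)
- gauge: loose bow gauge: steel bow like an upside-down U, 22 mm thick, standing on two square feet in the tray at the start; 150 mm wide along its x, 165 mm high with the black grip block on top; free gap 66 mm between its 22 mm high feet, 118 mm between the legs above them, 0.36 to 0.59 kg. Origin: midway between the feet, at their undersides; z up; x from foot to foot
- gauge_grip (a point): middle of the top of the gauge's black grip block; the block is 50 mm along gauge x, 24 mm along gauge y, 35 mm high, 165 mm above the gauge's underside
- gauge_saddle (a point): underside of the middle of the bow, 115 mm above the undersides of the feet, 50 mm below the top of the grip block; flat for about 20 mm either side, then the bow slopes down to the legs; this rests on the rail when the gauge hangs
- rail: fixed rail behind the tray: horizontal steel bar along its y, 300 mm long, on a post at each end. Origin: bench level below the bar's middle; x away from the robot; its yaw is within 0.12 rad
- rail_mid (a point): middle of the rail's bar, on its axis 150 mm above the bench; the bar is 14 mm in diameter, so its top is 7 mm higher
- round_a: round-flanged part: machined aluminium, round flange 84 mm in diameter 20 mm thick, with a round boss 44 mm in diameter standing 42 mm above it (total height 62 mm), 0.36 to 0.59 kg. Origin: centre of the underside, z up the boss axis. Starts upright on the bench.
- round_b: the other round-flanged part, same as round_a; the two are interchangeable
- square_a: square-flanged part: machined aluminium, square flange 76 x 76 mm 20 mm thick, with a round boss 44 mm in diameter standing 42 mm above it (total height 62 mm), 0.36 to 0.59 kg. Origin: centre of the underside, z up the boss axis, x and y square to the flange's sides; it looks the same every quarter turn. Starts upright on the bench.
- square_b: the other square-flanged part, same as square_a; the two are interchangeable
- oil_bottle: bystander: white oil bottle, 64 mm diameter, 190 mm high; origin under its centre
- bushing: bystander: brown spool-shaped bushing, 60 mm diameter, 80 mm high; origin under its centre
- v_block: bystander: dark steel V-block, 70 x 60 mm, 58 mm high; origin under its centre
- dial_stand: bystander: dial gauge on a magnetic stand, base 60 x 50 x 50 mm, thin post 195 mm high; all within 40 mm of its axis; origin under its base's centre

How it is judged:
By the outcome, as a careful person would: the job done as asked, in the order asked, and still so for the second after the job is handed in, with the robot touching nothing.
It also fails if it takes over 72 s, if anything falls off the work surface, if the arm or the gripper's body presses on something with over 40 N, if the wrist force passes 120 N, or if a joint passes its speed limit or range.

## Working session

There is one attempt and no reset: what is moved stays moved. The work goes in short steps, Python scripts to look and compute and a shell command to move; the robot and the scene stay as the last step left them, time stands still between calls to the robot, and variables do not carry over. Pictures are saved under pics/ and viewed, at most 10 in all, crops included, and the job is handed in when it is done.

```bash
mkdir -p pics; ls
python3 - <<'E'
from bench import ctrl
import cv2,pickle
s=ctrl.get_state();print(s)
d={}
for n in("scene","side"):
    im=ctrl.get_image(n);d[n]=im
    cv2.imwrite(f"pics/{n}0.png",im["color"][:,:,::-1])
    print(n,im["camera_matrix"],im["dist_coeffs"],im["extrinsics"])
    for q in("tray","gauge","rail","round_a","square_a","oil_bottle","bushing","v_block","dial_stand","gauge_grip"):
        r=ctrl.outline_of(q,n)
        d[n,q]=r
        print(q,[(round(x["confidence"],2),[int(v) for v in x["bbox"]]) for x in r])
pickle.dump(d,open("d0.pkl","wb"))
E
```

```text
pics
{'time': 0.0, 'joint_positions': array([-1.18887826,  0.3218404 , -0.07009502,  1.45166448,  0.02260644,
        1.37080479, -0.05692419]), 'qd': array([ 0.00072984, -0.00044511,  0.00053435,  0.00025032, -0.00072026,
        0.00074148,  0.00022482]), 'joint_torque': array([ 5.34936498e-04, -4.91308880e+01, -4.03681230e-01, -3.12528706e+01,
       -6.39529293e-02,  4.37462667e-02,  1.75230630e-04]), 'position': array([0.2335778 , 0.60601155, 0.23245556]), 'tool_rot': array([-5.74442786e-01, -3.08836885e+00,  3.00483393e-03]), 'ft_force': array([ 0.80559082, -1.02513552,  0.26636804]), 'torque': array([-0.08334882,  0.08124417,  0.01161373]), 'grip_force': 0.0, 'grip_width': 0.9995037398361155}
scene [[440.39758271   0.         278.93769344]
 [  0.         440.39758271 211.93645815]
 [  0.           0.           1.        ]] [-0.12999956  0.          0.          0.          0.        ] [[-0.79452434 -0.34985317  0.49632028  1.07549519]
 [ 0.60680143 -0.48822068  0.62724206  0.65483851]
 [ 0.0228712   0.79952694  0.60019462  0.75033996]
 [ 0.          0.          0.          1.  
[... 618 characters left out ...]
    0.         0.         0.        ] [[ 0.99600657  0.07651811 -0.04599875  0.5287917 ]
 [-0.0867786   0.70861734 -0.70023634 -0.64892604]
 [-0.02098525  0.70143171  0.71242767  0.75448056]
 [ 0.          0.          0.          1.        ]]
tray [(0.56, [250, 232, 94, 79])]
gauge [(0.73, [247, 205, 68, 64])]
rail [(0.84, [341, 225, 45, 160])]
round_a [(0.95, [274, 168, 30, 29]), (0.86, [271, 134, 31, 34])]
square_a [(0.9, [300, 387, 56, 64]), (0.62, [218, 327, 52, 48])]
oil_bottle [(0.93, [224, 115, 26, 65]), (0.46, [291, 297, 37, 86])]
bushing []
v_block [(0.62, [225, 164, 36, 37])]
dial_stand [(0.85, [290, 296, 37, 85]), (0.41, [250, 232, 96, 78])]
gauge_grip [(0.76, [247, 204, 70, 65])]
```

View pics/scene0.png

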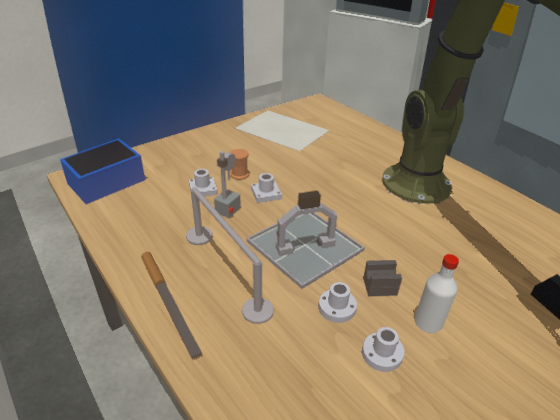

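View pics/side0.png

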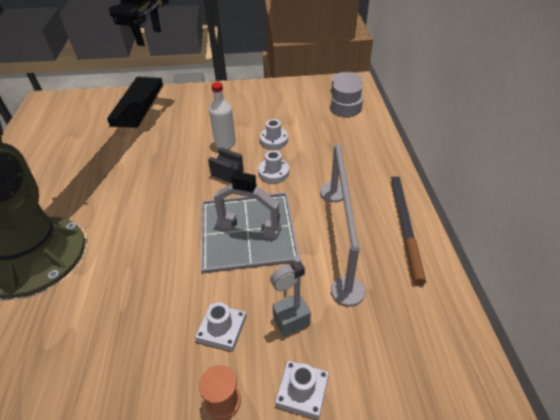

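The scene view shows the gauge at (306,221) standing on the tray, with the rail behind it from (197,190) to (258,290). The rounds are at (337,301) and (384,349), and the squares at (203,182) and (266,188). In the side view the rounds are at (273,168) and (273,135), and the squares at (220,325) and (302,387). The dial stand is at (290,296), beside the rail's near end.

```bash
cat > h.py <<'E'
import numpy as np,cv2
from scipy.spatial.transform import Rotation as R
def rays(im,uv):
    p=cv2.undistortPoints(np.asarray(uv,float).reshape(-1,1,2),im["camera_matrix"],np.array(im["dist_coeffs"])).reshape(-1,2)
    return np.c_[p[:,0],-p[:,1],-np.ones(len(p))]
def cloud(im,T=None,mask=None):
    T=im["extrinsics"] if T is None else T
    dep=im["depth"]; m=dep>0
    if mask is not None: m&=mask
    v,u=np.nonzero(m)
    P=rays(im,np.c_[u,v])*dep[v,u][:,None]
    return P@T[:3,:3].T+T[:3,3], np.c_[u,v]
def proj(im,P,T=None):
    T=im["extrinsics"] if T is None else T
    Pc=(np.asarray(P).reshape(-1,3)-T[:3,3])@T[:3,:3]
    Pc=Pc*[1,-1,-1]
    return cv2.projectPoints(Pc,np.zeros(3),np.zeros(3),im["camera_matrix"],np.array(im["dist_coeffs"]))[0].reshape(-1,2)
def toolT(s):
    T=np.eye(4);T[:3,:3]=R.from_rotvec(s["tool_rot"]).as_matrix();T[:3,3]=s["position"];return T
E
python3 - <<'E'
import pickle;from h import *
d=pickle.load(open("d0.pkl","rb"))
np.set_printoptions(precision=4,suppress=True)
for n in("scene","side"):
    im=d[n];C,_=cloud(im)
    b=C[(abs(C[:,2])<.02)&(C[:,0]>.3)&(C[:,0]<.9)&(abs(C[:,1])<.5)];print(n,"bench z",np.median(b[:,2]),b[:,2].std())
    for q in("gauge","rail","round_a","square_a","oil_bottle","bushing","v_block","dial_stand","tray"):
        for r in d[n,q]:
            P,_=cloud(im,mask=r["mask"])
            if len(P)<20: continue
            top=np.percentile(P[:,2],97)
            t=P[P[:,2]>top-.008]
            print(n,q,round(r["confidence"],2),len(P),"med",np.median(P,0),"top",top,"topxy",(t.max(0)+t.min(0))[:2]/2,"lo",P.min(0)[:2],"hi",P.max(0)[:2])
            if q=="rail":
                t=P[(P[:,2]>.14)&(P[:,2]<.17)]
                c=t.mean(0);u,s,v=np.linalg.svd(t-c);print("   bar",c,v[0],t[:,1].min(),t[:,1].max(),np.percentile(t[:,2],[2,50,98]))
            if q=="gauge":
                t=P[(P[:,2]>.145)&(P[:,2]<.18)];
                print("  grip",t.min(0),t.max(0),cv2.minAreaRect(t[:,:2].astype('f4')*1000))
E
```

```text
scene bench z -0.0010008403764180662 0.004483005482198359
scene gauge 0.64 1595 med [0.5008 0.0332 0.0987] top 0.16831463495523713 topxy [0.4934 0.0291] lo [ 0.3191 -0.1671] hi [0.5692 0.0736]
  grip [0.4679 0.01   0.1451] [0.5194 0.0485 0.1708] ((493.9025573730469, 30.297061920166016), (27.234153747558594, 49.482852935791016), 66.89328002929688)
scene rail 0.96 1995 med [0.7085 0.0933 0.0462] top 0.15648581663196295 topxy [ 0.7059 -0.014 ] lo [ 0.6092 -0.3154] hi [0.748  0.1671]
   bar [0.7064 0.0092 0.1535] [ 0.0734  0.9973 -0.0029] -0.17346938919007404 0.13923092952467409 [0.143  0.1543 0.1574]
scene round_a 0.76 1398 med [0.5908 0.3826 0.02  ] top 0.06248528242275983 topxy [0.578 0.374] lo [0.5382 0.3331] hi [0.6195 0.4149]
scene round_a 0.64 1221 med [0.5781 0.2392 0.0194] top 0.061748368607168744 topxy [0.5667 0.2283] lo [0.4964 0.1614] hi [0.6104 0.271 ]
scene square_a 0.75 618 med [ 0.4429 -0.2104  0.0198] top 0.06219135067401317 topxy [ 0.4328 -0.2265] lo [ 0.3863 -0.2759] hi [ 0.4808 -0.1757]
scene square_a 0.71 511 med [ 0.5776 -0.3415  0.0202] top 0.06066639872233789 topx
[... 2192 characters left out ...]
oil_bottle 0.46 2053 med [ 0.564  -0.2334  0.0513] top 0.1831189744544468 topxy [ 0.5645 -0.2282] lo [ 0.5298 -0.2601] hi [ 0.6093 -0.0681]
side v_block 0.62 825 med [0.4354 0.227  0.0413] top 0.060423913050927015 topxy [0.4368 0.1541] lo [0.3837 0.0275] hi [0.4816 0.2998]
side dial_stand 0.85 1964 med [ 0.564  -0.234   0.0513] top 0.1835794913061223 topxy [ 0.5637 -0.2282] lo [ 0.5298 -0.2601] hi [ 0.6051 -0.0827]
side dial_stand 0.41 5545 med [ 0.48   -0.004   0.0053] top 0.013747729363725739 topxy [0.4857 0.0224] lo [ 0.3709 -0.0919] hi [0.5966 0.1426]
side tray 0.56 5495 med [ 0.4797 -0.0037  0.0054] top 0.014018046508219641 topxy [ 0.4858 -0.0408] lo [ 0.3749 -0.2167] hi [0.5988 0.1508]
```

```bash
cat >> h.py <<'E'
def down(a):
    "tool down with tool y at world angle a (deg)"
    y=np.array([np.cos(np.radians(a)),np.sin(np.radians(a)),0]);z=np.array([0,0,-1.]);return np.c_[np.cross(y,z),y,z]
def plan(wps,s):
    "wps: (x,y,z,tool-y angle deg); prints slide/angular numbers for chained calls"
    T=toolT(s);a=np.degrees(np.arctan2(T[1,1],T[0,1]));print("now",T[:3,3].round(4),"toolY",a.round(2),"z",T[:3,2].round(4),"q",s["joint_positions"].round(2))
    for x,y,z,b in wps:
        d=T[:3,:3].T@(np.array([x,y,z])-T[:3,3]);D=down(b);r=R.from_matrix(T[:3,:3].T@D).as_rotvec()
        n=max(np.linalg.norm(d)/.05,np.degrees(np.linalg.norm(r))/8.59)
        print((x,y,z,b),"slide",(d/.25).round(3).tolist(),"ang",(np.degrees(r)/30).round(3).tolist(),"rows>=%.1f"%n)
        T=np.eye(4);T[:3,:3]=D;T[:3,3]=[x,y,z]
E
python3 - <<'E'
from h import *;from bench import ctrl
s=ctrl.get_state();T=toolT(s);print(T.round(3))
plan([(.33,.38,.38,68),(.40,.2,.38,68),(.46,.03,.38,68)],s)
plan([(.33,.38,.38,-112),(.40,.2,.38,-112),(.46,.03,.38,-112)],s)
print(ctrl.get_image("wrist")["tool_from_camera"])
E
```

```text
[[-0.933  0.36   0.     0.234]
 [ 0.36   0.933  0.     0.607]
 [ 0.     0.    -1.     0.234]
 [ 0.     0.     0.     1.   ]]
now [0.2337 0.6066 0.2336] toolY 68.93 z [ 0.e+00  1.e-04 -1.e+00] q [-1.19  0.32 -0.07  1.45  0.02  1.37 -0.06]
(0.33, 0.38, 0.38, 68) slide [-0.685, -0.707, -0.586] ang [0.0, -0.0, 0.031] rows>=5.7
(0.4, 0.2, 0.38, 68) slide [-0.529, -0.563, 0.0] ang [0.0, 0.0, 0.0] rows>=3.9
(0.46, 0.03, 0.38, 68) slide [-0.477, -0.541, 0.0] ang [0.0, 0.0, 0.0] rows>=3.6
now [0.2337 0.6066 0.2336] toolY 68.93 z [ 0.e+00  1.e-04 -1.e+00] q [-1.19  0.32 -0.07  1.45  0.02  1.37 -0.06]
(0.33, 0.38, 0.38, -112) slide [-0.685, -0.707, -0.586] ang [0.0, 0.0, -5.969] rows>=20.8
(0.4, 0.2, 0.38, -112) slide [0.529, 0.563, 0.0] ang [0.0, 0.0, 0.0] rows>=3.9
(0.46, 0.03, 0.38, -112) slide [0.477, 0.541, 0.0] ang [0.0, 0.0, 0.0] rows>=3.6
[[ 3.14449240e-04  9.63624657e-01  2.67259090e-01  7.27635030e-02]
 [ 9.99999876e-01 -1.99666126e-04 -4.56657988e-04  1.33284548e-04]
 [-3.86684310e-04  2.67259200e-01 -9.63624600e-01 -1.51178080e-01]
 [ 0.00000000e+00  0.00000000e+00  0.00000000e+00  1.00000000e+00]]
```

```bash
python3 -m inch '[{"slide":[-0.685,-0.707,-0.586],"angular":[0,0,0.03],"claw":1},{"slide":[-0.685,-0.707,-0.586],"angular":[0,0,0.03],"claw":1},{"slide":[-0.685,-0.707,-0.586],"angular":[0,0,0.03],"claw":1},{"slide":[-0.685,-0.707,-0.586],"angular":[0,0,0.03],"claw":1},{"slide":[-0.685,-0.707,-0.586],"angular":[0,0,0.03],"claw":1},{"slide":[-0.685,-0.707,-0.586],"angular":[0,0,0.03],"claw":1}]'
python3 -m inch '[{"slide":[-1,-1,0],"angular":[0,0,0],"claw":1},{"slide":[-1,-1,0],"angular":[0,0,0],"claw":1},{"slide":[-1,-1,0],"angular":[0,0,0],"claw":1},{"slide":[-1,-1,0],"angular":[0,0,0],"claw":1},{"slide":[-1,-1,0],"angular":[0,0,0],"claw":1},{"slide":[-1,-1,0],"angular":[0,0,0],"claw":1},{"slide":[-1,-1,0],"angular":[0,0,0],"claw":1},{"slide":[-1,-1.1,0],"angular":[0,0,0],"claw":1}]' | tail -3
python3 -m inch '[{"slide":[-1,-1,0],"angular":[0,0,0],"claw":1},{"slide":[-1,-1,0],"angular":[0,0,0],"claw":1},{"slide":[-1,-1,0],"angular":[0,0,0],"claw":1},{"slide":[-1,-1,0],"angular":[0,0,0],"claw":1},{"slide":[-1,-1,0],"angular":[0,0,0],"claw":1},{"slide":[-1,-1,0],"angular":[0,0,0],"claw":1},{"slide":[-1,-1,0],"angular":[0,0,0],"claw":1},{"slide":[-1,-1,0],"angular":[0,0,0],"claw":1},{"slide":[-1,-1,0],"angular":[0,0,0],"claw":1}]'
cat > look.py <<'E'
import sys;from h import *;from bench import ctrl;import pickle
def look(tag,qs=(),cam="wrist"):
    s=ctrl.get_state();im=ctrl.get_image(cam);T=toolT(s)@np.array(im["tool_from_camera"]) if cam=="wrist" else im["extrinsics"]
    o={q:ctrl.outline_of(q,cam) for q in qs}
    cv2.imwrite(f"pics/{tag}.png",im["color"][:,:,::-1]);pickle.dump((s,im,T,o),open(tag+".pkl","wb"))
    return s,im,T,o
E
python3 - <<'E'
from look import *
s,im,T,o=look("w1",("gauge","rail","tray","gauge_grip"))
print(s["time"],im["camera_matrix"][0,0]);plan([],s)
for q in o:
  for r in o[q]: print(q,r["confidence"],np.array(r["bbox"]).round())
E
```

```text
time: 1.75
position: [0.3316, 0.3773, 0.3824]
tool_rot: [0.603, 3.082, 0.003]
ft_force: [0.2, 0.0, -1.0]
grip_width: 0.997
grip_force: 0.0
time: 2.65
position: [0.4685, 0.0532, 0.3803]
tool_rot: [0.605, 3.083, 0.001]
ft_force: [-0.4, 0.8, 0.1]
grip_width: 1.002
grip_force: 0.0
2.65 375.76774196154014
now [0.4685 0.0532 0.3803] toolY 67.81 z [ 4.e-04  8.e-04 -1.e+00] q [-0.68 -0.12  0.46  1.63  0.05  1.62  0.96]
gauge 0.75 [268. 189.  34. 130.]
tray 0.93 [261. 174. 200. 198.]
gauge_grip 0.71 [265. 190.  31. 136.]out of range
```

View pics/w1.png

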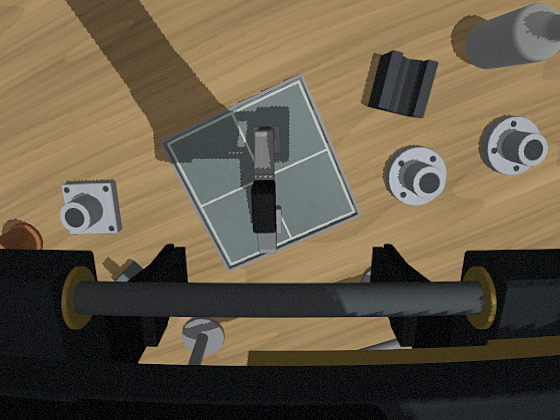

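The wrist view shows the tray at (261,174), the gauge grip at (263,205), rounds at (415,175) and (513,145), square_a at (90,207), the V-block at (400,83) and the bottle at (510,40). The second move call was refused for a value out of range, but the arm ended up in a good position anyway.

```bash
cat > meas.py <<'E'
from h import *
from scipy.optimize import least_squares
def near(C,c,r): return C[np.hypot(C[:,0]-c[0],C[:,1]-c[1])<r]
def rect(P):
    (c,(w,h),a)=cv2.minAreaRect((P[:,:2]*1000).astype('f4'));return np.round(c,1),np.round((w,h),1),round(a,2)
def trim(P,k=3,r=.004):
    from scipy.spatial import cKDTree
    return P[np.array([len(x) for x in cKDTree(P).query_ball_point(P,r)])>k]
def boss(C,c):
    P=near(C,c,.05);P=P[(P[:,2]>.03)&(P[:,2]<.07)]
    top=P[P[:,2]>.057]
    f=least_squares(lambda p:np.hypot(P[:,0]-p[0],P[:,1]-p[1])[:]*0+np.maximum(np.hypot(P[:,0]-p[0],P[:,1]-p[1])-.022,0)+0,top[:,:2].mean(0),loss='soft_l1',f_scale=.001)
    (q,r)=cv2.minEnclosingCircle((top[:,:2]*1000).astype('f4'))
    return np.round(f.x*1000,1),np.round(q,1),round(r,1),np.percentile(top[:,2]*1000,50).round(1)
def tray(C):
    P=near(C,(.486,.025),.19);z=P[:,2];r=rect(trim(P[(z>.008)&(z<.016)],6,.006));return r
E
python3 - <<'E'
import pickle;from meas import *
d=pickle.load(open("d0.pkl","rb"));s,im,T,o=pickle.load(open("w1.pkl","rb"))
cl={"scene":cloud(d["scene"])[0],"side":cloud(d["side"])[0],"wrist":cloud(im,T)[0]}
for n,C in cl.items():
    fl=near(C,(.486,.025),.08);fl=fl[abs(fl[:,2])<.02];print(n,"floor z",np.median(fl[:,2]),"tray",tray(C))
    G=near(C,(.49,.028),.05);G=G[(G[:,2]>.145)&(G[:,2]<.185)];print("  grip",rect(trim(G)),"top",np.percentile(G[:,2],[50,90]))
    for nm,c in(("ra",(.565,.226)),("rb",(.575,.371)),("sa",(.431,-.228)),("sb",(.572,-.361))):
        try:
            F=near(C,c,.065);F=trim(F[(F[:,2]>.014)&(F[:,2]<.026)]);print("  ",nm,boss(C,c),"flange",rect(F))
        except Exception as e: print("  ",nm,"-",e)
    B=C[(C[:,2]>.14)&(C[:,2]<.165)&(abs(C[:,0]-.7)<.04)&(abs(C[:,1]+.02)<.12)]
    if len(B)>50:
        f=least_squares(lambda p:np.hypot(B[:,0]-p[0]-p[1]*(B[:,1]+.02),B[:,2]-p[2])-.007,[.7,.07,.15],loss='soft_l1',f_scale=.002).x;print("  bar x at y=-.02",f)
E
```

```text
scene floor z 0.003208008135754725 tray (array([489.3,  23.5]), array([217.9, 217.8]), 2.17)
  grip (array([494.3,  31.3]), array([24.1, 47.5]), 68.87) top [0.1634689 0.1687556]
   ra (array([566.6, 228.1]), array([565.9, 228. ]), 23.4, np.float64(60.2)) flange (array([571. , 230.7]), array([71. , 83.4]), 34.8)
   rb (array([577.6, 374.5]), array([577.1, 375.2]), 22.8, np.float64(60.9)) flange (array([583.2, 376.6]), array([71.9, 82. ]), 28.01)
   sa (array([ 432.9, -225.3]), array([ 432.2, -226.5]), 23.7, np.float64(60.9)) flange (array([ 435.4, -219.4]), array([60.7, 67.9]), 67.73)
   sb (array([ 574.3, -354.8]), array([ 573.6, -354.5]), 24.1, np.float64(59.2)) flange (array([ 581.7, -341.5]), array([38.5, 66.3]), 63.04)
  bar x at y=-.02 [0.70085534 0.07457124 0.14912231]
side floor z 0.0052268622217699345 tray (array([484.1,  59.4]), array([215.1, 295.5]), 2.62)
  grip (array([489.9,  26.4]), array([24.7, 50. ]), 68.94) top [0.16597852 0.17054676]
   ra (array([562.7, 223.7]), array([562.5, 224.2]), 22.6, np.float64(62.9)) flange (array([562.7, 217.5]), array([81.3, 70. ]), 1.0)

[... 709 characters left out ...]
 np.float64(62.2)) flange (array([561.8, 223.6]), array([78.9, 83. ]), 42.49)
   rb (array([573.9, 370.7]), array([573.7, 371.3]), 22.7, np.float64(62.2)) flange (array([571.9, 367.2]), array([74.1, 82.7]), 60.72)
   sa (array([ 429.6, -227.5]), array([ 429.4, -227.9]), 22.3, np.float64(62.0)) flange (array([ 429.4, -227.1]), array([77.3, 76.4]), 69.49)
   sb - Initial guess is outside of provided bounds
  bar x at y=-.02 [0.69871963 0.09440793 0.15073633]meas.py:12: RuntimeWarning: Mean of empty slice.
  f=least_squares(lambda p:np.hypot(P[:,0]-p[0],P[:,1]-p[1])[:]*0+np.maximum(np.hypot(P[:,0]-p[0],P[:,1]-p[1])-.022,0)+0,top[:,:2].mean(0),loss='soft_l1',f_scale=.001)
  ret = um.true_divide(
```

Run:
```python
from h import *;from bench import ctrl
plan([(.4907,.0278,.22,68.9),(.4907,.0278,.147,68.9),(.4907,.0278,.335,68.9),(.60,-.0,.335,85.8),(.70,-.02,.335,85.8),(.70,-.02,.19,85.8)],ctrl.get_state())
```

```text
now [0.4679 0.0564 0.38  ] toolY 68.21 z [-1.e-04  1.e-04 -1.e+00] q [-0.68 -0.12  0.46  1.63  0.05  1.62  0.96]
(0.4907, 0.0278, 0.22, 68.9) slide [-0.127, -0.072, 0.64] ang [0.0, -0.0, -0.023] rows>=3.3
(0.4907, 0.0278, 0.147, 68.9) slide [0.0, 0.0, 0.292] ang [0.0, 0.0, 0.0] rows>=1.5
(0.4907, 0.0278, 0.335, 68.9) slide [0.0, 0.0, -0.752] ang [0.0, 0.0, 0.0] rows>=3.8
(0.6, -0.0, 0.335, 85.8) slide [-0.448, 0.054, 0.0] ang [0.0, 0.0, -0.563] rows>=2.3
(0.7, -0.02, 0.335, 85.8) slide [-0.405, -0.05, 0.0] ang [0.0, 0.0, 0.0] rows>=2.0
(0.7, -0.02, 0.19, 85.8) slide [0.0, 0.0, 0.58] ang [0.0, 0.0, 0.0] rows>=2.9
```

```bash
python3 -m inch '[{"slide":[-0.127,-0.072,0.64],"angular":[0,0,-0.023],"claw":1},{"slide":[-0.127,-0.072,0.64],"angular":[0,0,-0.023],"claw":1},{"slide":[-0.127,-0.072,0.64],"angular":[0,0,-0.023],"claw":1},{"slide":[-0.127,-0.072,0.64],"angular":[0,0,-0.023],"claw":1},{"slide":[-0.127,-0.072,0.64],"angular":[0,0,-0.023],"claw":1},{"slide":[-0.127,-0.072,0.64],"angular":[0,0,-0.023],"claw":1},{"slide":[-0.127,-0.072,0.64],"angular":[0,0,-0.023],"claw":1}]'
python3 - <<'E'
from look import *;from meas import *
for i in range(3): plan([],ctrl.get_state())
s,im,T,o=look("w2")
plan([(.4907,.0278,.147,68.9)],s)
C=cloud(im,T)[0];G=near(C,(.49,.028),.05);G=G[(G[:,2]>.145)&(G[:,2]<.185)];print("  grip",rect(trim(G)),"top",np.percentile(G[:,2],[50,90]))
plan([(.4907,.0278,.147,68.9)],ctrl.get_state())
E
```

```text
time: 3.6
position: [0.4925, 0.0271, 0.2228]
tool_rot: [0.577, 3.084, 0.003]
ft_force: [0.8, 0.4, 1.0]
grip_width: 0.997
grip_force: 0.0
now [0.4925 0.0271 0.2228] toolY 68.79 z [ 0.0043  0.0014 -1.    ] q [-0.64 -0.03  0.53  1.86  0.01  1.3   1.08]
now [0.4925 0.0271 0.2228] toolY 68.79 z [ 0.0043  0.0014 -1.    ] q [-0.64 -0.03  0.53  1.86  0.01  1.3   1.08]
now [0.4925 0.0271 0.2228] toolY 68.79 z [ 0.0043  0.0014 -1.    ] q [-0.64 -0.03  0.53  1.86  0.01  1.3   1.08]
now [0.4925 0.0271 0.2228] toolY 68.79 z [ 0.0043  0.0014 -1.    ] q [-0.64 -0.03  0.53  1.86  0.01  1.3   1.08]
(0.4907, 0.0278, 0.147, 68.9) slide [0.009, -0.001, 0.303] ang [0.005, 0.007, -0.004] rows>=1.5
  grip (array([490.1,  27.9]), array([24. , 49.9]), 69.34) top [0.16883747 0.1697677 ]
now [0.4924 0.0269 0.2226] toolY 68.78 z [ 0.004   0.0014 -1.    ] q [-0.64 -0.03  0.53  1.87  0.01  1.3   1.08]
(0.4907, 0.0278, 0.147, 68.9) slide [0.008, -0.0, 0.302] ang [0.005, 0.006, -0.004] rows>=1.5
```

```bash
python3 -m inch '[{"slide":[0,0,0.15],"angular":[0,0,0],"claw":1},{"slide":[0,0,0.3],"angular":[0,0,0],"claw":1},{"slide":[0,0,0.3],"angular":[0,0,0],"claw":1},{"slide":[0,0,0.3],"angular":[0,0,0],"claw":-1},{"slide":[0,0,0.3],"angular":[0,0,0],"claw":-1},{"slide":[0,0,0.3],"angular":[0,0,0],"claw":-1},{"slide":[0,0,0.3],"angular":[0,0,0],"claw":-1},{"slide":[0,0,0.3],"angular":[0,0,0],"claw":-1},{"slide":[0,0,0.3],"angular":[0,0,0],"claw":-1}]' 45
python3 -m inch '[{"slide":[0,0,-0.02],"angular":[0,0,0],"claw":-1},{"slide":[0,0,-0.06],"angular":[0,0,0],"claw":-1},{"slide":[0,0,-0.06],"angular":[0,0,0],"claw":-1},{"slide":[0,0,-0.06],"angular":[0,0,0],"claw":-1}]'
python3 -c "
from h import *;from bench import ctrl;plan([],ctrl.get_state())"
```

```text
time: 4.55
position: [0.4912, 0.0261, 0.1454]
tool_rot: [0.58, 3.087, 0.001]
ft_force: [0.1, -0.5, 0.2]
grip_width: 0.543
grip_force: 0.0
time: 4.95
position: [0.4923, 0.0265, 0.162]
tool_rot: [0.579, 3.085, 0.003]
ft_force: [-1.7, 0.4, 8.2]
grip_width: 0.272
grip_force: 45.0
now [0.4923 0.0265 0.162 ] toolY 68.75 z [ 0.0032  0.0012 -1.    ] q [-0.63  0.02  0.54  1.95 -0.01  1.17  1.11]
```

```bash
python3 -m inch '[{"slide":[0,0,0],"angular":[0,0,0],"claw":-1}]'
python3 - <<'E'
from look import *;from meas import *
s,im,T,o=look("w3");plan([],s)
C=cloud(im,T)[0];G=near(C,(.49,.028),.06);print(np.percentile(G[G[:,2]>.12][:,2],[50,90,98]))
G=G[(G[:,2]>.145)&(G[:,2]<.2)];print(rect(trim(G)))
s,im,T,o=look("s3",cam="side");C=cloud(im)[0];G=near(C,(.49,.03),.1);Fz=G[(G[:,2]>.008)&(G[:,2]<.05)]
h,e=np.histogram(G[:,2],np.arange(.0,.06,.003));print(dict(zip(e.round(3),h)))
E
```

```text
time: 5.05
position: [0.4923, 0.0265, 0.1619]
tool_rot: [0.579, 3.085, 0.003]
ft_force: [-0.9, 0.0, 8.7]
grip_width: 0.269
grip_force: 45.0
now [0.4923 0.0265 0.1619] toolY 68.74 z [ 0.0031  0.0012 -1.    ] q [-0.63  0.02  0.54  1.95 -0.01  1.17  1.11]
[0.24513151 0.26362532 0.26652957]
(array([489.8,  27.7]), array([46.6, 49.9]), 68.67)
{np.float64(0.0): np.int64(197), np.float64(0.003): np.int64(2262), np.float64(0.006): np.int64(810), np.float64(0.009): np.int64(45), np.float64(0.012): np.int64(47), np.float64(0.015): np.int64(39), np.float64(0.018): np.int64(46), np.float64(0.021): np.int64(46), np.float64(0.024): np.int64(137), np.float64(0.027): np.int64(115), np.float64(0.03): np.int64(22), np.float64(0.033): np.int64(18), np.float64(0.036): np.int64(11), np.float64(0.039): np.int64(14), np.float64(0.042): np.int64(20), np.float64(0.045): np.int64(13), np.float64(0.048): np.int64(15), np.float64(0.051): np.int64(17), np.float64(0.054): np.int64(12)}
```

View pics/s3.png

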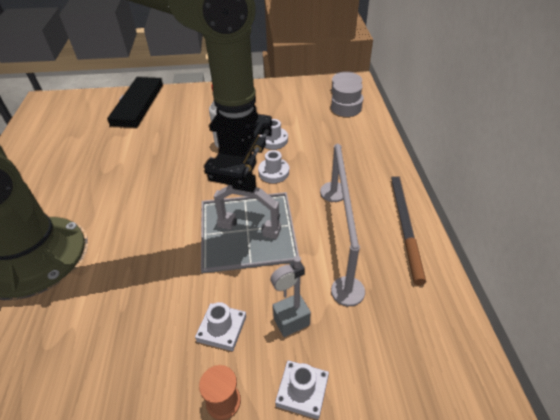

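The side view shows the gauge's feet still on the tray at (227,224) and (270,230). The fingers closed too late, so it is held only by the top of the block. I'll regrasp lower.

```bash
python3 -m inch '[{"slide":[0,0,0],"angular":[0,0,0],"claw":0},{"slide":[0,0,0],"angular":[0,0,0],"claw":0},{"slide":[0,0,0],"angular":[0,0,0],"claw":0},{"slide":[0,0,0.06],"angular":[0,0,0],"claw":0},{"slide":[0,0,0.06],"angular":[0,0,0],"claw":0},{"slide":[0,0,0.06],"angular":[0,0,0],"claw":-1},{"slide":[0,0,0.06],"angular":[0,0,0],"claw":-1},{"slide":[0,0,0.06],"angular":[0,0,0],"claw":-1},{"slide":[0,0,0.06],"angular":[0,0,0],"claw":-1},{"slide":[0,0,0.06],"angular":[0,0,0],"claw":-1}]' 45
python3 -m inch '[{"slide":[0,0,0],"angular":[0,0,0],"claw":-1}]'
```

```text
time: 6.15
position: [0.4914, 0.0262, 0.1455]
tool_rot: [0.58, 3.087, 0.001]
ft_force: [-0.3, 0.8, 1.8]
grip_width: 0.273
grip_force: 45.0
time: 6.25
position: [0.4914, 0.0262, 0.1455]
tool_rot: [0.58, 3.087, 0.001]
ft_force: [0.2, 0.8, 2.3]
grip_width: 0.27
grip_force: 45.0
```

Gripped. Lift to z ≈ 0.335.

```bash
python3 -m inch '[{"slide":[0,0,-0.05],"angular":[0,0,0],"claw":-1},{"slide":[0,0,-0.15],"angular":[0,0,0],"claw":-1},{"slide":[0,0,-0.3],"angular":[0,0,0],"claw":-1},{"slide":[0,0,-0.45],"angular":[0,0,0],"claw":-1},{"slide":[0,0,-0.6],"angular":[0,0,0],"claw":-1},{"slide":[0,0,-0.75],"angular":[0,0,0],"claw":-1},{"slide":[0,0,-0.76],"angular":[0,0,0],"claw":-1},{"slide":[0,0,-0.76],"angular":[0,0,0],"claw":-1},{"slide":[0,0,-0.76],"angular":[0,0,0],"claw":-1}]'
python3 - <<'E'
from look import *;from meas import *
s=ctrl.get_state();plan([(.6,0,.335,85.8),(.70,-.02,.335,85.8)],s)
C={}
for n in("side","scene"):
    _,im,T,o=look("l_"+n,cam=n);C=cloud(im)[0]
    t=near(C,(.486,.025),.2);z=t[:,2];P=t[(z>.007)&(z<.016)];P=P[(abs(P[:,0]-.486)<.115)&(abs(P[:,1]-.025)<.118)]
    print(n,"tray",rect(trim(P,6,.006)))
    G=near(C,(.49,.028),.09);G=G[(G[:,2]>.17)&(G[:,2]<.25)];print(rect(trim(G)),G[:,2].min())
E
```

```text
time: 7.15
position: [0.4899, 0.0259, 0.3333]
tool_rot: [-0.58, -3.085, 0.002]
ft_force: [-0.6, -0.6, -4.9]
grip_width: 0.275
grip_force: 45.0
now [0.4899 0.0259 0.3333] toolY 68.72 z [-3.3e-03 -8.0e-04 -1.0e+00] q [-0.66 -0.07  0.52  1.68  0.04  1.53  1.06]
(0.6, 0, 0.335, 85.8) slide [-0.448, 0.063, -0.008] ang [-0.003, -0.006, -0.569] rows>=2.3
(0.7, -0.02, 0.335, 85.8) slide [-0.405, -0.05, 0.0] ang [0.0, 0.0, 0.0] rows>=2.0
side tray (array([485.8,  21.1]), array([214.9, 219.3]), 2.61)
(array([487.8,  25.4]), array([ 36.2, 149.5]), 68.93) 0.19288054418673206
scene tray (array([488.5,  23.5]), array([218.6, 220.1]), 2.48)
(array([492.4,  32.6]), array([ 34.4, 150.4]), 69.23) 0.19106144304473238
```

```bash
python3 -m inch '[{"slide":[-0.1,0.014,-0.03],"angular":[0,0,-0.14],"claw":-1},{"slide":[-0.22,0.03,-0.03],"angular":[0,0,-0.28],"claw":-1},{"slide":[-0.34,0.046,-0.03],"angular":[0,0,-0.43],"claw":-1},{"slide":[-0.448,0.063,-0.03],"angular":[0,0,-0.569],"claw":-1},{"slide":[-0.448,0.063,-0.03],"angular":[0,0,-0.569],"claw":-1},{"slide":[-0.448,0.063,-0.03],"angular":[0,0,-0.569],"claw":-1}]'
python3 -m inch '[{"slide":[-0.13,-0.015,0],"angular":[0,0,0],"claw":-1},{"slide":[-0.27,-0.03,0],"angular":[0,0,0],"claw":-1},{"slide":[-0.405,-0.05,0],"angular":[0,0,0],"claw":-1},{"slide":[-0.405,-0.05,0],"angular":[0,0,0],"claw":-1},{"slide":[-0.405,-0.05,0],"angular":[0,0,0],"claw":-1},{"slide":[-0.405,-0.05,0],"angular":[0,0,0],"claw":-1}]'
python3 - <<'E'
from look import *;from meas import *
s=ctrl.get_state();plan([(.70,-.02,.215,85.8),(.70,-.02,.185,85.8)],s)
for n in("side","scene"):
    _,im,T,o=look("m_"+n,cam=n);C=cloud(im)[0]
    G=near(C,(.70,-.02),.11);G=G[(G[:,2]>.175)&(G[:,2]<.27)];print(n,rect(trim(G)),G[:,2].min())
    B=C[(C[:,2]>.14)&(C[:,2]<.165)&(abs(C[:,0]-.7)<.03)&(abs(C[:,1]+.02)<.12)]
    print(len(B),least_squares(lambda p:np.hypot(B[:,0]-p[0]-p[1]*(B[:,1]+.02),B[:,2]-p[2])-.007,[.7,.07,.15],loss='soft_l1',f_scale=.002).x)
E
```

```text
time: 7.85
position: [0.6005, -0.0, 0.3405]
tool_rot: [-0.118, -3.135, 0.002]
ft_force: [0.1, 0.1, -4.5]
grip_width: 0.274
grip_force: 45.0
time: 8.45
position: [0.7, -0.0194, 0.343]
tool_rot: [-0.116, -3.139, -0.002]
ft_force: [0.1, 0.6, -3.4]
grip_width: 0.269
grip_force: 45.0
now [ 0.7    -0.0194  0.343 ] toolY 85.78 z [-5.0e-04  1.1e-03 -1.0e+00] q [-0.41  0.46  0.62  1.13 -0.26  1.63  1.65]
(0.7, -0.02, 0.215, 85.8) slide [-0.001, -0.003, 0.512] ang [0.002, -0.001, -0.001] rows>=2.6
(0.7, -0.02, 0.185, 85.8) slide [0.0, 0.0, 0.12] ang [0.0, 0.0, 0.0] rows>=0.6
side (array([698.6, -20.7]), array([ 38.6, 151.5]), 86.32) 0.20172461852841916
549 [0.69965142 0.0721451  0.15092086]
scene (array([703.7, -15.2]), array([ 35.7, 150.2]), 85.71) 0.20103024094966715
412 [0.70086895 0.07721177 0.14904161]
```

View pics/m_side.png

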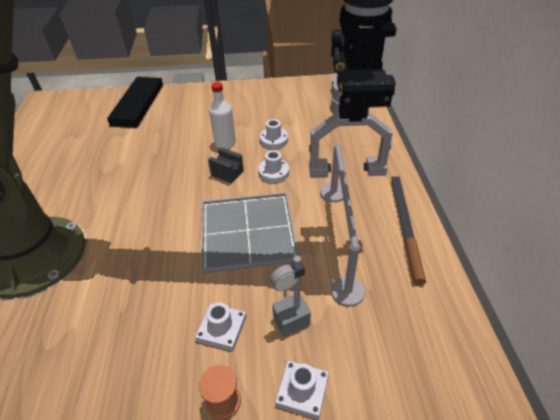

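```bash
python3 -m inch '[{"slide":[0,0,0.12],"angular":[0,0,0],"claw":-1},{"slide":[0,0,0.25],"angular":[0,0,0],"claw":-1},{"slide":[0,0,0.38],"angular":[0,0,0],"claw":-1},{"slide":[0,0,0.5],"angular":[0,0,0],"claw":-1},{"slide":[0,0,0.57],"angular":[0,0,0],"claw":-1},{"slide":[0,0,0.61],"angular":[0,0,0],"claw":-1},{"slide":[0,0,0.61],"angular":[0,0,0],"claw":-1},{"slide":[0,0,0.61],"angular":[0,0,0],"claw":-1}]'
python3 -m inch '[{"slide":[0,0,0.008],"angular":[0,0,0],"claw":-1},{"slide":[0,0,0.016],"angular":[0,0,0],"claw":-1},{"slide":[0,0,0.02],"angular":[0,0,0],"claw":-1},{"slide":[0,0,0.02],"angular":[0,0,0],"claw":-1}]'
```

```text
time: 9.35
position: [0.7016, -0.0196, 0.1917]
tool_rot: [0.115, 3.137, 0.001]
ft_force: [-0.2, 0.6, -4.2]
grip_width: 0.273
grip_force: 45.0
time: 9.75
position: [0.7011, -0.0198, 0.185]
tool_rot: [-0.116, -3.139, -0.0]
ft_force: [-0.5, -0.1, -3.3]
grip_width: 0.27
grip_force: 45.0
```

```bash
for i in 1 2; do echo; done; python3 -m inch '[{"slide":[0,0,0.004],"angular":[0,0,0],"claw":-1},{"slide":[0,0,0.006],"angular":[0,0,0],"claw":-1},{"slide":[0,0,0.006],"angular":[0,0,0],"claw":-1}]' | sed -n 2,4p
python3 -m inch '[{"slide":[0,0,0.004],"angular":[0,0,0],"claw":-1},{"slide":[0,0,0.004],"angular":[0,0,0],"claw":-1}]' | sed -n 2,4p
```

```text
position: [0.7012, -0.0198, 0.1836]
tool_rot: [0.116, 3.139, 0.0]
ft_force: [-0.1, -0.3, -4.1]
position: [0.7012, -0.0198, 0.1835]
tool_rot: [0.115, 3.139, 0.0]
ft_force: [-2.7, 0.2, 1.0]
```

Contact: the force rose from −4 to +1 N, so the bar is carrying the gauge. Now open slowly and look.

```bash
python3 -m inch '[{"slide":[0,0,0],"angular":[0,0,0],"claw":-0.3},{"slide":[0,0,0],"angular":[0,0,0],"claw":-0.2},{"slide":[0,0,0],"angular":[0,0,0],"claw":0},{"slide":[0,0,0],"angular":[0,0,0],"claw":0},{"slide":[0,0,0],"angular":[0,0,0],"claw":0},{"slide":[0,0,-0.1],"angular":[0,0,0],"claw":0},{"slide":[0,0,-0.25],"angular":[0,0,0],"claw":0},{"slide":[0,0,-0.4],"angular":[0,0,0],"claw":0},{"slide":[0,0,-0.4],"angular":[0,0,0],"claw":0}]'
python3 - <<'E'
from look import *;from meas import *
s=ctrl.get_state();plan([],s)
for n in("side","scene"):
    _,im,T,o=look("n_"+n,cam=n);C=cloud(im)[0]
    G=near(C,(.70,-.02),.11);G=G[(G[:,2]>.1)&(G[:,2]<.215)];g=G[G[:,2]>.185];print(n,rect(trim(g)),np.percentile(g[:,2],98))
    t=near(C,(.486,.023),.2);z=t[:,2];P=t[(z>.007)&(z<.016)];P=P[(abs(P[:,0]-.486)<.115)&(abs(P[:,1]-.023)<.118)]
    print(n,"tray",rect(trim(P,6,.006)))
E
```

```text
time: 11.15
position: [0.7036, -0.0206, 0.2893]
tool_rot: [0.115, 3.129, 0.0]
ft_force: [0.3, -0.3, 0.7]
grip_width: 0.504
grip_force: 0.0
now [ 0.7036 -0.0206  0.2893] toolY 85.79 z [ 1.050e-02 -2.000e-04 -9.999e-01] q [-0.42  0.46  0.62  1.24 -0.26  1.51  1.66]
side (array([698.6, -21.3]), array([25., 49.]), 84.83) 0.20922802153995015
side tray (array([485.7,  21.4]), array([215.3, 219.4]), 2.56)
scene (array([701.1, -15.4]), array([24.5, 51.3]), 84.89) 0.20733517860432546
scene tray (array([489.5,  23.6]), array([218.6, 217.1]), 2.33)
```

View pics/n_scene.png

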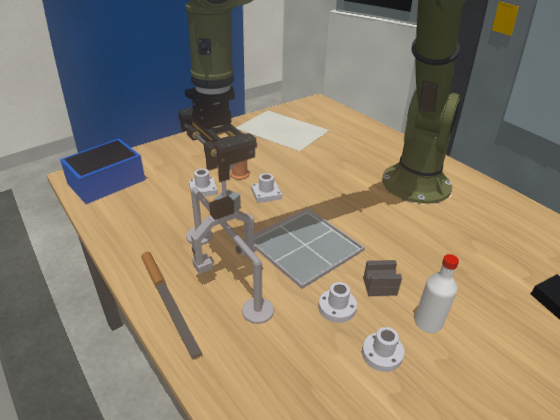

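The view shows the gauge astride the bar at (222,225), its block level at z ≈ 0.208, with the tray clear. Next are the square parts, with a wrist look above square_b on the way.

Run:
```python
from look import *;from meas import *
plan([(.64,-.2,.33,65),(.56,-.359,.33,45)],ctrl.get_state())
s,im,T,o=pickle.load(open("w1.pkl","rb"));C=cloud(im,T)[0]
t=near(C,(.486,.023),.2);z=t[:,2];P=t[(z>.007)&(z<.016)];P=P[(abs(P[:,0]-.486)<.115)&(abs(P[:,1]-.023)<.118)]
print("tray",rect(trim(P,6,.006)))
```

```text
now [ 0.7016 -0.0201  0.2837] toolY 85.78 z [ 2.4e-03  2.0e-04 -1.0e+00] q [-0.42  0.46  0.62  1.24 -0.26  1.51  1.66]
(0.64, -0.2, 0.33, 65) slide [0.192, -0.736, -0.186] ang [0.001, 0.004, 0.693] rows>=3.9
(0.56, -0.359, 0.33, 45) slide [0.021, -0.712, 0.0] ang [0.0, 0.0, 0.667] rows>=3.6
tray (array([486.7,  21.2]), array([217.2, 217.4]), 2.2)
```

```bash
python3 -m inch '[{"slide":[0.19,-0.74,-0.2],"angular":[0,0,0.69],"claw":0.8},{"slide":[0.19,-0.74,-0.2],"angular":[0,0,0.69],"claw":0.8},{"slide":[0.19,-0.74,-0.2],"angular":[0,0,0.69],"claw":0.8},{"slide":[0.19,-0.74,-0.2],"angular":[0,0,0.69],"claw":0.8},{"slide":[0.19,-0.74,-0.2],"angular":[0,0,0.69],"claw":0.8}]' | tail -5
python3 -m inch '[{"slide":[0.02,-0.71,0],"angular":[0,0,0.667],"claw":0.8},{"slide":[0.02,-0.71,0],"angular":[0,0,0.667],"claw":0.8},{"slide":[0.02,-0.71,0],"angular":[0,0,0.667],"claw":0.8},{"slide":[0.02,-0.71,0],"angular":[0,0,0.667],"claw":0.8},{"slide":[0.02,-0.71,0],"angular":[0,0,0.667],"claw":0.8},{"slide":[0.02,-0.71,0],"angular":[0,0,0.667],"claw":0.8},{"slide":[0.02,-0.71,0],"angular":[0,0,0.667],"claw":0.8}]'
python3 - <<'E'
from look import *;from meas import *
s,im,T,o=look("w4",("square_a",))
plan([(.5722,-.36,.12,45)],s)
print([(r["confidence"],r["bbox"]) for r in o["square_a"]])
C=cloud(im,T)[0]
for c in((.431,-.228),(.572,-.36)):
    F=near(C,c,.065);F=F[(F[:,2]>.014)&(F[:,2]<.026)]
    if len(F)>50: print(boss(C,c),rect(trim(F)))
E
```

```text
position: [0.6359, -0.211, 0.3337]
tool_rot: [0.698, 3.062, -0.008]
ft_force: [0.2, -1.3, -0.2]
grip_width: 0.85
grip_force: 0.0
time: 12.45
position: [0.562, -0.3577, 0.3313]
tool_rot: [-1.196, -2.903, -0.002]
ft_force: [0.4, 0.6, 0.6]
grip_width: 0.898
grip_force: 0.0
now [ 0.562  -0.3577  0.3313] toolY 45.23 z [-9.0e-04  1.8e-03 -1.0e+00] q [-0.06  0.42  0.85  1.27 -0.31  1.59  1.53]
(0.5722, -0.36, 0.12, 45) slide [-0.037, 0.022, 0.845] ang [0.001, -0.004, 0.008] rows>=4.2
[(0.61, [276.4, 28.8, 82.1, 51.0]), (0.59, [280.6, 171.3, 78.6, 80.0]), (0.3, [459.6, 16.9, 54.2, 32.5])]
(array([ 437.7, -236.6]), array([ 433.5, -232.2]), 20.3, np.float64(62.0)) (array([ 436.3, -231.1]), array([77.4, 62.3]), 68.45)
(array([ 571.9, -360.5]), array([ 572. , -360.6]), 22.0, np.float64(62.2)) (array([ 571.8, -360.6]), array([76.2, 76.4]), 68.43)
```

```bash
python3 -m inch '[{"slide":[-0.037,0.024,0.4],"angular":[0,0,0],"claw":0.5},{"slide":[-0.037,0.024,0.8],"angular":[0,0,0],"claw":0.5},{"slide":[-0.037,0.024,0.9],"angular":[0,0,0],"claw":0.5},{"slide":[-0.037,0.024,0.9],"angular":[0,0,0],"claw":0.5},{"slide":[-0.037,0.024,0.9],"angular":[0,0,0],"claw":0.5},{"slide":[-0.037,0.024,0.9],"angular":[0,0,0],"claw":0.5},{"slide":[-0.037,0.024,0.9],"angular":[0,0,0],"claw":0.5},{"slide":[-0.037,0.024,0.9],"angular":[0,0,0],"claw":0.5}]'
python3 -c "
from h import *;from bench import ctrl;plan([(.572,-.3605,.038,45)],ctrl.get_state())"
```

```text
time: 13.35
position: [0.5732, -0.3626, 0.1102]
tool_rot: [1.198, 2.9, -0.001]
ft_force: [-0.2, 0.3, 0.7]
grip_width: 0.747
grip_force: 0.0
now [ 0.5732 -0.3626  0.1102] toolY 45.12 z [ 0.0035 -0.0019 -1.    ] q [-0.04  0.56  0.78  1.55 -0.41  1.2   1.6 ]
(0.572, -0.3605, 0.038, 45) slide [0.011, 0.002, 0.289] ang [0.002, 0.007, 0.004] rows>=1.4
```

```bash
python3 -m inch '[{"slide":[0.006,0.001,0.15],"angular":[0,0,0],"claw":0.5},{"slide":[0.006,0.001,0.285],"angular":[0,0,0],"claw":0.5},{"slide":[0.006,0.001,0.285],"angular":[0,0,0],"claw":0.5},{"slide":[0.006,0.001,0.285],"angular":[0,0,0],"claw":-1},{"slide":[0.006,0.001,0.285],"angular":[0,0,0],"claw":-1},{"slide":[0.006,0.001,0.285],"angular":[0,0,0],"claw":-1},{"slide":[0.006,0.001,0.285],"angular":[0,0,0],"claw":-1},{"slide":[0.006,0.001,0.285],"angular":[0,0,0],"claw":-1},{"slide":[0.006,0.001,0.285],"angular":[0,0,0],"claw":-1}]' 40
python3 -m inch '[{"slide":[0,0,0],"angular":[0,0,0],"claw":-1}]'
python3 -c "
from h import *;from bench import ctrl
a=np.radians(2.4);t=np.array([.487,.022]);Rm=np.array([[np.cos(a),-np.sin(a)],[np.sin(a),np.cos(a)]])
for n,v in dict(nl=(-.05,.05),nr=(-.05,-.05),fl=(.05,.05),fr=(.05,-.05)).items(): print(n,(t+Rm@v).round(4))
plan([(.572,-.3605,.26,45),(.55,-.2,.26,55),(.5391,-.0259,.26,68.5),(.5391,-.0259,.06,68.5)],ctrl.get_state())"
```

```text
time: 14.25
position: [0.5719, -0.3614, 0.0384]
tool_rot: [1.199, 2.9, 0.0]
ft_force: [-0.3, 0.4, 6.4]
grip_width: 0.499
grip_force: 40.0
time: 14.35
position: [0.5719, -0.3614, 0.0384]
tool_rot: [1.199, 2.9, 0.0]
ft_force: [0.2, 0.9, 6.8]
grip_width: 0.5
grip_force: 40.0
nl [0.435  0.0699]
nr [ 0.4391 -0.03  ]
fl [0.5349 0.074 ]
fr [ 0.539  -0.0259]
now [ 0.5719 -0.3614  0.0384] toolY 45.08 z [ 0.0029 -0.001  -1.    ] q [-0.02  0.63  0.74  1.6  -0.47  1.09  1.64]
(0.572, -0.3605, 0.26, 45) slide [-0.0, 0.004, -0.887] ang [0.002, 0.005, 0.003] rows>=4.4
(0.55, -0.2, 0.26, 55) slide [0.516, 0.392, 0.0] ang [0.0, 0.0, -0.333] rows>=3.2
(0.5391, -0.0259, 0.26, 68.5) slide [0.435, 0.545, 0.0] ang [0.0, 0.0, -0.45] rows>=3.5
(0.5391, -0.0259, 0.06, 68.5) slide [0.0, 0.0, 0.8] ang [0.0, 0.0, 0.0] rows>=4.0
```

```bash
python3 -m inch '[{"slide":[0,0,-0.05],"angular":[0,0,0],"claw":-1},{"slide":[0,0,-0.2],"angular":[0,0,0],"claw":-1},{"slide":[0,0,-0.4],"angular":[0,0,0],"claw":-1},{"slide":[0,0,-0.6],"angular":[0,0,0],"claw":-1},{"slide":[0,0,-0.8],"angular":[0,0,0],"claw":-1},{"slide":[0,0,-0.9],"angular":[0,0,0],"claw":-1},{"slide":[0,0,-0.9],"angular":[0,0,0],"claw":-1},{"slide":[0,0,-0.9],"angular":[0,0,0],"claw":-1}]'
python3 -m inch '[{"slide":[0.13,0.1,0],"angular":[0,0,-0.09],"claw":-1},{"slide":[0.3,0.23,0],"angular":[0,0,-0.2],"claw":-1},{"slide":[0.45,0.34,0],"angular":[0,0,-0.3],"claw":-1},{"slide":[0.516,0.392,0],"angular":[0,0,-0.333],"claw":-1},{"slide":[0.516,0.392,0],"angular":[0,0,-0.333],"claw":-1}]'|sed -n 2p
python3 -m inch '[{"slide":[0.12,0.15,0],"angular":[0,0,-0.13],"claw":-1},{"slide":[0.25,0.31,0],"angular":[0,0,-0.26],"claw":-1},{"slide":[0.37,0.46,0],"angular":[0,0,-0.38],"claw":-1},{"slide":[0.435,0.545,0],"angular":[0,0,-0.45],"claw":-1},{"slide":[0.435,0.545,0],"angular":[0,0,-0.45],"claw":-1},{"slide":[0.435,0.545,0],"angular":[0,0,-0.45],"claw":-1},{"slide":[0.435,0.545,0],"angular":[0,0,-0.45],"claw":-1}]'
python3 -c "
from h import *;from bench import ctrl
plan([(.5391,-.0259,.065,68.5)],ctrl.get_state())"
```

```text
time: 15.15
position: [0.5702, -0.3603, 0.2603]
tool_rot: [-1.2, -2.902, -0.001]
ft_force: [0.1, -0.3, -3.7]
grip_width: 0.5
grip_force: 40.0
position: [0.548, -0.1936, 0.258]
time: 16.35
position: [0.5371, -0.0286, 0.2603]
tool_rot: [-0.589, -3.085, 0.003]
ft_force: [-0.1, -0.5, -4.5]
grip_width: 0.496
grip_force: 40.0
now [ 0.5371 -0.0286  0.2603] toolY 68.37 z [-0.0016 -0.0017 -1.    ] q [-0.63  0.07  0.67  1.71 -0.04  1.38  1.24]
(0.5391, -0.0259, 0.065, 68.5) slide [-0.004, 0.015, 0.781] ang [-0.004, -0.002, -0.004] rows>=3.9
```

```bash
python3 -m inch '[{"slide":[-0.004,0.012,0.15],"angular":[0,0,0],"claw":-1},{"slide":[-0.004,0.012,0.33],"angular":[0,0,0],"claw":-1},{"slide":[-0.004,0.012,0.5],"angular":[0,0,0],"claw":-1},{"slide":[-0.004,0.012,0.66],"angular":[0,0,0],"claw":-1},{"slide":[-0.004,0.012,0.78],"angular":[0,0,0],"claw":-1},{"slide":[-0.004,0.012,0.78],"angular":[0,0,0],"claw":-1},{"slide":[-0.004,0.012,0.78],"angular":[0,0,0],"claw":-1}]'
python3 - <<'E'
from look import *;from meas import *
plan([(.539,-.0259,.0435,68.5)],ctrl.get_state())
for n in("side","scene"):
    _,im,T,o=look("p1_"+n,cam=n);C=cloud(im)[0]
    F=near(C,(.539,-.0259),.06);h=F[(F[:,2]>.038)&(F[:,2]<.055)];F=F[(F[:,2]>.024)&(F[:,2]<.056)];print(n,rect(trim(F)),np.percentile(h[:,2],[30,50,70]))
E
```

```text
time: 17.05
position: [0.5397, -0.0256, 0.0666]
tool_rot: [-0.588, -3.086, 0.002]
ft_force: [0.0, -0.4, -4.0]
grip_width: 0.498
grip_force: 40.0
now [ 0.5397 -0.0256  0.0666] toolY 68.42 z [-4.0e-04 -1.2e-03 -1.0e+00] q [-0.57  0.27  0.65  1.93 -0.19  1.    1.36]
(0.539, -0.0259, 0.0435, 68.5) slide [0.002, -0.002, 0.092] ang [-0.002, 0.0, -0.003] rows>=0.5
side (array([538.5, -26.8]), array([75.1, 76.7]), 2.01) [0.04776712 0.04881096 0.04963149]
scene (array([543.6, -22.2]), array([76.1, 76.3]), 2.11) [0.04667574 0.04783822 0.04895089]
```

```bash
python3 -m inch '[{"slide":[0.004,0,0.05],"angular":[0,0,-0.015],"claw":-1},{"slide":[0.004,0,0.085],"angular":[0,0,-0.015],"claw":-1},{"slide":[0.004,0,0.092],"angular":[0,0,-0.015],"claw":-1},{"slide":[0.004,0,0.092],"angular":[0,0,-0.015],"claw":-1},{"slide":[0.004,0,0.092],"angular":[0,0,-0.015],"claw":-1}]' | sed -n '2,4p'
python3 -m inch '[{"slide":[0,0,0.004],"angular":[0,0,0],"claw":-1},{"slide":[0,0,0.004],"angular":[0,0,0],"claw":-1}]' | sed -n 2,4p
```

```text
position: [0.5389, -0.0235, 0.0434]
tool_rot: [0.572, 3.089, 0.0]
ft_force: [-0.2, -0.0, -2.6]
position: [0.5389, -0.0234, 0.0424]
tool_rot: [0.572, 3.089, 0.0]
ft_force: [0.5, 0.6, -3.6]
```

```bash
python3 -m inch '[{"slide":[-0.003,-0.008,0.0],"angular":[0,0,0],"claw":-1},{"slide":[-0.003,-0.008,0.002],"angular":[0,0,0],"claw":-1},{"slide":[-0.003,-0.008,0.004],"angular":[0,0,0],"claw":-1}]' | sed -n 2,4p
python3 -m inch '[{"slide":[0,0,0.004],"angular":[0,0,0],"claw":-1},{"slide":[0,0,0.004],"angular":[0,0,0],"claw":-1}]' | sed -n 2,4p
```

```text
position: [0.5388, -0.0258, 0.0423]
tool_rot: [-0.572, -3.089, -0.001]
ft_force: [-3.7, -0.3, 9.1]
position: [0.5388, -0.0258, 0.0423]
tool_rot: [-0.572, -3.089, -0.002]
ft_force: [-5.6, 0.2, 13.5]
```

```bash
python3 -m inch '[{"slide":[0,0,0],"angular":[0,0,0],"claw":0.2},{"slide":[0,0,-0.004],"angular":[0,0,0],"claw":0.5},{"slide":[0,0,-0.004],"angular":[0,0,0],"claw":0.5},{"slide":[0,0,-0.004],"angular":[0,0,0],"claw":0.5},{"slide":[0,0,-0.15],"angular":[0,0,0],"claw":0.5},{"slide":[0,0,-0.35],"angular":[0,0,0],"claw":0.5},{"slide":[0,0,-0.55],"angular":[0,0,0],"claw":0.5},{"slide":[0,0,-0.7],"angular":[0,0,0],"claw":0.5},{"slide":[0,0,-0.7],"angular":[0,0,0],"claw":0.5}]'
python3 - <<'E'
from look import *;from meas import *
plan([(.48,-.13,.21,67),(.4297,-.2278,.14,67),(.4297,-.2278,.1,67)],ctrl.get_state())
for n in("side","scene"):
    _,im,T,o=look("p2_"+n,cam=n);C=cloud(im)[0]
    F=near(C,(.539,-.0259),.06);F=F[(F[:,2]>.02)&(F[:,2]<.028)];print(n,rect(trim(F)),boss(C-[0,0,.004],(.539,-.0259)))
    t=near(C,(.486,.023),.2);z=t[:,2];P=t[(z>.008)&(z<.016)];P=P[(abs(P[:,0]-.486)<.115)&(abs(P[:,1]-.023)<.118)]
    print(n,"tray",rect(trim(P,6,.006)))
E
```

```text
time: 19.25
position: [0.5421, -0.0259, 0.2211]
tool_rot: [0.57, 3.079, 0.006]
ft_force: [0.8, 0.1, 0.9]
grip_width: 0.755
grip_force: 0.0
now [ 0.5421 -0.0259  0.2211] toolY 69.01 z [ 0.0105  0.002  -0.9999] q [-0.63  0.1   0.68  1.77 -0.06  1.29  1.26]
(0.48, -0.13, 0.21, 67) slide [0.083, -0.478, 0.041] ang [0.011, 0.017, 0.067] rows>=2.4
(0.4297, -0.2278, 0.14, 67) slide [0.032, -0.439, 0.28] ang [0.0, 0.0, 0.0] rows>=2.6
(0.4297, -0.2278, 0.1, 67) slide [0.0, 0.0, 0.16] ang [0.0, 0.0, 0.0] rows>=0.8
side (array([537.5, -26.8]), array([75.4, 76. ]), 2.72) (array([537.6, -26.4]), array([537.7, -26.3]), 22.9, np.float64(62.9))
side tray (array([485.8,  21.8]), array([215.1, 220.6]), 2.57)
scene (array([541.7, -22.6]), array([73.5, 74. ]), 3.12) (array([541.9, -22.8]), array([540.6, -23.4]), 22.8, np.float64(60.9))
scene tray (array([489.8,  24.1]), array([218. , 217.5]), 2.66)
```

```bash
python3 -m inch '[{"slide":[0.083,-0.478,0.041],"angular":[0,0,0.067],"claw":0.5},{"slide":[0.083,-0.478,0.041],"angular":[0,0,0.067],"claw":0.5},{"slide":[0.083,-0.478,0.041],"angular":[0,0,0.067],"claw":0.5},{"slide":[0.115,-0.917,0.32],"angular":[0,0,0.067],"claw":0.5},{"slide":[0.115,-0.917,0.32],"angular":[0,0,0.067],"claw":0.5},{"slide":[0.115,-0.917,0.32],"angular":[0,0,0.067],"claw":0.5},{"slide":[0.115,-0.917,0.32],"angular":[0,0,0.067],"claw":0.5},{"slide":[0.115,-0.917,0.32],"angular":[0,0,0.067],"claw":0.5},{"slide":[0.115,-0.917,0.32],"angular":[0,0,0.067],"claw":0.5}]'
python3 - <<'E'
from look import *;from meas import *
s,im,T,o=look("w5");plan([(.4297,-.2278,.038,67)],s)
C=cloud(im,T)[0];c=(.43,-.228)
F=near(C,c,.065);F=F[(F[:,2]>.014)&(F[:,2]<.026)]
print(boss(C,c),rect(trim(F)))
plan([(.4297,-.2278,.038,67)],ctrl.get_state())
E
```

```text
time: 20.25
position: [0.4304, -0.2281, 0.1352]
tool_rot: [-0.623, -3.079, -0.0]
ft_force: [0.1, 0.1, 0.8]
grip_width: 0.75
grip_force: 0.0
now [ 0.4304 -0.2281  0.1352] toolY 67.13 z [-1.e-04  2.e-04 -1.e+00] q [-0.42  0.05  0.88  1.99 -0.04  1.12  1.65]
(0.4297, -0.2278, 0.038, 67) slide [0.003, -0.0, 0.389] ang [0.0, -0.0, 0.004] rows>=1.9
(array([ 429.3, -228.3]), array([ 429.3, -228.3]), 22.1, np.float64(62.2)) (array([ 429.3, -228.6]), array([75.8, 76.5]), 69.23)
now [ 0.4307 -0.228   0.1355] toolY 67.16 z [ 5.e-04  1.e-04 -1.e+00] q [-0.42  0.05  0.88  1.99 -0.04  1.12  1.65]
(0.4297, -0.2278, 0.038, 67) slide [0.004, -0.001, 0.39] ang [0.001, 0.001, 0.005] rows>=1.9
```

Pick square_a at (0.4295, −0.228).

```bash
python3 -m inch '[{"slide":[0.004,-0.001,0.15],"angular":[0,0,0],"claw":0.5},{"slide":[0.004,-0.001,0.3],"angular":[0,0,0],"claw":0.5},{"slide":[0.004,-0.001,0.389],"angular":[0,0,0],"claw":0.5},{"slide":[0.004,-0.001,0.389],"angular":[0,0,0],"claw":0.5},{"slide":[0.004,-0.001,0.389],"angular":[0,0,0],"claw":-1},{"slide":[0.004,-0.001,0.389],"angular":[0,0,0],"claw":-1},{"slide":[0.004,-0.001,0.389],"angular":[0,0,0],"claw":-1},{"slide":[0.004,-0.001,0.389],"angular":[0,0,0],"claw":-1},{"slide":[0.004,-0.001,0.389],"angular":[0,0,0],"claw":-1},{"slide":[0.004,-0.001,0.389],"angular":[0,0,0],"claw":-1}]' 40
python3 -m inch '[{"slide":[0,0,0],"angular":[0,0,0],"claw":-1}]' | tail -2
python3 -c "
from h import *;from bench import ctrl
plan([(.4297,-.2278,.2,67),(.46,-.09,.2,78),(.5349,.074,.2,90.3),(.5349,.074,.065,90.3)],ctrl.get_state())"
```

```text
time: 21.3
position: [0.4299, -0.2292, 0.0393]
tool_rot: [0.625, 3.076, 0.002]
ft_force: [0.0, 1.1, 6.6]
grip_width: 0.496
grip_force: 40.0
grip_width: 0.499
grip_force: 40.0
now [ 0.4298 -0.2292  0.0393] toolY 67.02 z [ 2.4e-03  6.0e-04 -1.0e+00] q [-0.36  0.23  0.87  2.08 -0.22  0.92  1.81]
(0.4297, -0.2278, 0.2, 67) slide [0.001, 0.006, -0.643] ang [0.003, 0.004, 0.001] rows>=3.2
(0.46, -0.09, 0.2, 78) slide [0.104, 0.555, 0.0] ang [0.0, 0.0, -0.367] rows>=2.8
(0.5349, 0.074, 0.2, 90.3) slide [-0.157, 0.704, 0.0] ang [0.0, 0.0, -0.41] rows>=3.6
(0.5349, 0.074, 0.065, 90.3) slide [0.0, 0.0, 0.54] ang [0.0, 0.0, 0.0] rows>=2.7
```

```bash
python3 -m inch '[{"slide":[0,0,-0.05],"angular":[0,0,0],"claw":-1},{"slide":[0,0,-0.2],"angular":[0,0,0],"claw":-1},{"slide":[0,0,-0.4],"angular":[0,0,0],"claw":-1},{"slide":[0,0,-0.58],"angular":[0,0,0],"claw":-1},{"slide":[0,0,-0.645],"angular":[0,0,0],"claw":-1},{"slide":[0,0,-0.645],"angular":[0,0,0],"claw":-1}]' | sed -n '2p;4,6p'
python3 -m inch '[{"slide":[0.025,0.14,0],"angular":[0,0,-0.09],"claw":-1},{"slide":[0.06,0.32,0],"angular":[0,0,-0.2],"claw":-1},{"slide":[0.09,0.47,0],"angular":[0,0,-0.31],"claw":-1},{"slide":[0.104,0.56,0],"angular":[0,0,-0.367],"claw":-1},{"slide":[0.104,0.56,0],"angular":[0,0,-0.367],"claw":-1}]'|sed -n 2p
python3 -m inch '[{"slide":[-0.035,0.16,0],"angular":[0,0,-0.1],"claw":-1},{"slide":[-0.075,0.34,0],"angular":[0,0,-0.2],"claw":-1},{"slide":[-0.12,0.52,0],"angular":[0,0,-0.31],"claw":-1},{"slide":[-0.15,0.66,0],"angular":[0,0,-0.39],"claw":-1},{"slide":[-0.157,0.704,0],"angular":[0,0,-0.41],"claw":-1},{"slide":[-0.157,0.704,0],"angular":[0,0,-0.41],"claw":-1},{"slide":[-0.157,0.704,0],"angular":[0,0,-0.41],"claw":-1},{"slide":[-0.157,0.704,0],"angular":[0,0,-0.41],"claw":-1}]'
python3 -c "
from h import *;from bench import ctrl
plan([(.5349,.074,.065,90.3)],ctrl.get_state())"
```

```text
position: [0.4297, -0.23, 0.2019]
ft_force: [0.6, -0.2, -5.7]
grip_width: 0.494
grip_force: 40.0
position: [0.4588, -0.0863, 0.1974]
time: 23.3
position: [0.5338, 0.071, 0.1989]
tool_rot: [0.003, -3.141, 0.002]
ft_force: [-0.2, -0.3, -4.8]
grip_width: 0.494
grip_force: 40.0
now [0.5338 0.071  0.1989] toolY 90.09 z [-9.e-04 -1.e-03 -1.e+00] q [-0.75  0.11  0.61  1.8  -0.07  1.26  1.45]
(0.5349, 0.074, 0.065, 90.3) slide [-0.005, 0.012, 0.536] ang [-0.002, -0.002, -0.007] rows>=2.7
```

```bash
python3 -m inch '[{"slide":[-0.005,0.01,0.15],"angular":[0,0,-0.01],"claw":-1},{"slide":[-0.005,0.01,0.33],"angular":[0,0,-0.01],"claw":-1},{"slide":[-0.005,0.01,0.48],"angular":[0,0,-0.01],"claw":-1},{"slide":[-0.005,0.01,0.536],"angular":[0,0,-0.01],"claw":-1},{"slide":[-0.005,0.01,0.536],"angular":[0,0,-0.01],"claw":-1},{"slide":[-0.005,0.01,0.536],"angular":[0,0,-0.01],"claw":-1},{"slide":[-0.005,0.01,0.536],"angular":[0,0,-0.01],"claw":-1}]' | sed -n '2p;4,6p'
python3 - <<'E'
from look import *;from meas import *
plan([(.5349,.074,.045,90.3)],ctrl.get_state())
for n in("side","scene"):
    _,im,T,o=look("p3_"+n,cam=n);C=cloud(im)[0]
    F=near(C,(.535,.074),.06);F=F[(F[:,2]>.024)&(F[:,2]<.056)];print(n,rect(trim(F)))
E
```

```text
position: [0.5376, 0.0765, 0.0678]
ft_force: [0.3, 0.2, -4.3]
grip_width: 0.495
grip_force: 40.0
now [0.5376 0.0765 0.0678] toolY 90.59 z [ 0.0044  0.0015 -1.    ] q [-0.71  0.27  0.59  1.93 -0.18  1.    1.54]
(0.5349, 0.074, 0.045, 90.3) slide [0.011, -0.01, 0.091] ang [0.003, 0.008, 0.01] rows>=0.5
side (array([537.1,  53.3]), array([75. , 33.9]), 0.64)
scene (array([541.9,  79.2]), array([73.2, 76.8]), 3.18)
```

```bash
python3 -m inch '[{"slide":[0.008,-0.008,0.04],"angular":[0,0,0.005],"claw":-1},{"slide":[0.008,-0.008,0.075],"angular":[0,0,0.005],"claw":-1},{"slide":[0.008,-0.008,0.088],"angular":[0,0,0.005],"claw":-1},{"slide":[0.008,-0.008,0.088],"angular":[0,0,0.005],"claw":-1},{"slide":[0.008,-0.008,0.088],"angular":[0,0,0.005],"claw":-1}]' | sed -n '2p;4p'
python3 -c "
from h import *;from bench import ctrl
plan([(.5347,.074,.043,90.3)],ctrl.get_state())"
```

```text
position: [0.533, 0.0742, 0.0432]
ft_force: [-3.8, -1.1, 1.2]
now [0.533  0.0742 0.0432] toolY 90.46 z [-1.6e-03 -1.0e-04 -1.0e+00] q [-0.7   0.3   0.58  1.95 -0.2   0.95  1.56]
(0.5347, 0.074, 0.043, 90.3) slide [-0.007, -0.001, 0.001] ang [-0.0, -0.003, 0.005] rows>=0.0
```

```bash
python3 -m inch '[{"slide":[-0.003,0,-0.01],"angular":[0,0,0],"claw":-1},{"slide":[-0.006,0,-0.01],"angular":[0,0,0],"claw":-1},{"slide":[-0.006,0,-0.003],"angular":[0,0,0],"claw":-1},{"slide":[-0.006,0,0.002],"angular":[0,0,0],"claw":-1},{"slide":[-0.006,0,0.004],"angular":[0,0,0],"claw":-1}]' | sed -n '2p;4p'
python3 -c "
from h import *;from bench import ctrl
plan([(.5347,.074,.043,90.3)],ctrl.get_state())"
```

```text
position: [0.5353, 0.0744, 0.0432]
ft_force: [-4.6, -0.1, 8.8]
now [0.5353 0.0744 0.0432] toolY 90.47 z [-1.e-04  5.e-04 -1.e+00] q [-0.7   0.3   0.58  1.95 -0.2   0.95  1.56]
(0.5347, 0.074, 0.043, 90.3) slide [0.002, -0.002, 0.001] ang [0.001, -0.0, 0.006] rows>=0.0
```

```bash
python3 -m inch '[{"slide":[0,0,0],"angular":[0,0,0],"claw":0.2},{"slide":[0,0,-0.004],"angular":[0,0,0],"claw":0.5},{"slide":[0,0,-0.004],"angular":[0,0,0],"claw":0.5},{"slide":[0,0,-0.004],"angular":[0,0,0],"claw":0.5},{"slide":[0,0,-0.15],"angular":[0,0,0],"claw":0.5},{"slide":[0,0,-0.35],"angular":[0,0,0],"claw":0.5},{"slide":[0,0,-0.45],"angular":[0,0,0],"claw":0.5},{"slide":[0,0,-0.45],"angular":[0,0,0],"claw":0.5},{"slide":[0,0,-0.45],"angular":[0,0,0],"claw":0.5}]'|sed -n '1,2p;5p'
python3 - <<'E'
from look import *;from meas import *
plan([(.5635,.2248,.135,90)],ctrl.get_state())
for n in("side","scene"):
    _,im,T,o=look("p4_"+n,cam=n);C=cloud(im)[0]
    for c in((.535,.074),(.539,-.026)):
        F=near(C,c,.06);F=F[(F[:,2]>.02)&(F[:,2]<.029)];print(n,rect(trim(F)),boss(C-[0,0,.004],c))
E
```

```text
time: 26.0
position: [0.5352, 0.0745, 0.155]
grip_width: 0.75
now [0.5352 0.0745 0.155 ] toolY 90.48 z [ 8.e-04  8.e-04 -1.e+00] q [-0.75  0.15  0.61  1.85 -0.1   1.17  1.48]
(0.5635, 0.2248, 0.135, 90) slide [-0.118, 0.6, 0.08] ang [0.001, 0.002, 0.016] rows>=3.1
side (array([534. ,  73.4]), array([75.1, 75.5]), 2.54) (array([533.5,  73.1]), array([532.3,  73.5]), 22.7, np.float64(63.1))
side (array([537.6, -26.6]), array([75.6, 77.6]), 2.22) (array([537.7, -26. ]), array([537.8, -25. ]), 22.9, np.float64(63.0))
scene (array([537.9,  77.9]), array([75.3, 75.1]), 3.76) (array([537.7,  76.6]), array([536.5,  76.5]), 23.7, np.float64(61.2))
scene (array([542.6, -23.4]), array([73.4, 76.6]), 4.47) (array([541.6, -23.1]), array([541. , -23.3]), 23.1, np.float64(61.0))
```

Both squares are well placed. Now round_a.

```bash
python3 -m inch '[{"slide":[-0.118,0.6,0.08],"angular":[0,0,0.016],"claw":0.5},{"slide":[-0.118,0.6,0.08],"angular":[0,0,0.016],"claw":0.5},{"slide":[-0.118,0.6,0.08],"angular":[0,0,0.016],"claw":0.5},{"slide":[-0.118,0.6,0.08],"angular":[0,0,0.016],"claw":0.5},{"slide":[-0.118,0.6,0.08],"angular":[0,0,0.016],"claw":0.5},{"slide":[-0.118,0.6,0.08],"angular":[0,0,0.016],"claw":0.5},{"slide":[-0.118,0.6,0.08],"angular":[0,0,0.016],"claw":0.5}]' | sed -n '1,2p'
python3 - <<'E'
from look import *;from meas import *
s,im,T,o=look("w6");plan([(.5635,.2248,.038,90)],s)
C=cloud(im,T)[0]
for c in((.5635,.2248),(.574,.371)):
    try: print(boss(C,c))
    except Exception as e: print(e)
E
```

```text
time: 26.8
position: [0.5635, 0.2221, 0.1346]
now [0.5635 0.2221 0.1346] toolY 89.8 z [-4.e-04 -9.e-04 -1.e+00] q [-0.86  0.32  0.53  1.71 -0.17  1.16  1.28]
(0.5635, 0.2248, 0.038, 90) slide [-0.0, 0.011, 0.386] ang [-0.002, -0.001, -0.007] rows>=1.9
(array([563.6, 225.3]), array([563.7, 225.3]), 22.0, np.float64(62.2))
(array([573.8, 370.6]), array([574.3, 370.8]), 22.7, np.float64(62.1))
```

```bash
python3 -m inch '[{"slide":[0,0.008,0.15],"angular":[0,0,0],"claw":0.5},{"slide":[0,0.008,0.3],"angular":[0,0,0],"claw":0.5},{"slide":[0,0.008,0.383],"angular":[0,0,0],"claw":0.5},{"slide":[0,0.008,0.383],"angular":[0,0,0],"claw":0.5},{"slide":[0,0.008,0.383],"angular":[0,0,0],"claw":-1},{"slide":[0,0.008,0.383],"angular":[0,0,0],"claw":-1},{"slide":[0,0.008,0.383],"angular":[0,0,0],"claw":-1},{"slide":[0,0.008,0.383],"angular":[0,0,0],"claw":-1},{"slide":[0,0.008,0.383],"angular":[0,0,0],"claw":-1},{"slide":[0,0.008,0.383],"angular":[0,0,0],"claw":-1}]' 40
python3 -m inch '[{"slide":[0,0,0],"angular":[0,0,0],"claw":-1}]' | tail -2
python3 -c "
from h import *;from bench import ctrl
plan([(.5636,.2252,.2,90),(.5,.08,.2,90),(.439,-.03,.2,90),(.439,-.03,.065,90)],ctrl.get_state())"
```

```text
time: 27.85
position: [0.5645, 0.226, 0.0407]
tool_rot: [0.001, 3.139, 0.0]
ft_force: [-0.4, -2.2, 6.9]
grip_width: 0.497
grip_force: 40.0
grip_width: 0.496
grip_force: 40.0
now [0.5645 0.226  0.0408] toolY 89.96 z [ 2.1e-03  2.0e-04 -1.0e+00] q [-0.83  0.43  0.5   1.78 -0.24  0.99  1.33]
(0.5636, 0.2252, 0.2, 90) slide [0.002, -0.003, -0.637] ang [0.0, 0.004, -0.001] rows>=3.2
(0.5, 0.08, 0.2, 90) slide [0.254, -0.581, 0.0] ang [0.0, 0.0, 0.0] rows>=3.2
(0.439, -0.03, 0.2, 90) slide [0.244, -0.44, 0.0] ang [0.0, 0.0, 0.0] rows>=2.5
(0.439, -0.03, 0.065, 90) slide [0.0, 0.0, 0.54] ang [0.0, 0.0, 0.0] rows>=2.7
```

```bash
python3 -m inch '[{"slide":[0,0,-0.05],"angular":[0,0,0],"claw":-1},{"slide":[0,0,-0.2],"angular":[0,0,0],"claw":-1},{"slide":[0,0,-0.4],"angular":[0,0,0],"claw":-1},{"slide":[0,0,-0.58],"angular":[0,0,0],"claw":-1},{"slide":[0,0,-0.64],"angular":[0,0,0],"claw":-1},{"slide":[0,0,-0.64],"angular":[0,0,0],"claw":-1}]' | sed -n '2p;4,6p'
python3 -m inch '[{"slide":[0.08,-0.16,0],"angular":[0,0,0],"claw":-1},{"slide":[0.16,-0.34,0],"angular":[0,0,0],"claw":-1},{"slide":[0.25,-0.52,0],"angular":[0,0,0],"claw":-1},{"slide":[0.33,-0.7,0],"angular":[0,0,0],"claw":-1},{"slide":[0.42,-0.86,0],"angular":[0,0,0],"claw":-1},{"slide":[0.48,-0.98,0],"angular":[0,0,0],"claw":-1},{"slide":[0.5,-1,0],"angular":[0,0,0],"claw":-1},{"slide":[0.5,-1,0],"angular":[0,0,0],"claw":-1},{"slide":[0.5,-1,0],"angular":[0,0,0],"claw":-1}]' | sed -n '2p;4,6p'
python3 -c "
from h import *;from bench import ctrl
plan([(.439,-.03,.068,90)],ctrl.get_state())"
```

```text
position: [0.5643, 0.2273, 0.2013]
ft_force: [0.2, -0.1, -5.0]
grip_width: 0.496
grip_force: 40.0
position: [0.4378, -0.022, 0.1978]
ft_force: [-0.2, 0.9, -5.0]
grip_width: 0.497
grip_force: 40.0
now [ 0.4378 -0.022   0.1978] toolY 90.08 z [-1.6e-03  1.0e-04 -1.0e+00] q [-0.74 -0.17  0.67  2.01  0.11  1.27  1.46]
(0.439, -0.03, 0.068, 90) slide [-0.005, -0.032, 0.519] ang [0.0, -0.003, 0.003] rows>=2.6
```

```bash
python3 -m inch '[{"slide":[-0.005,-0.032,0.15],"angular":[0,0,0],"claw":-1},{"slide":[-0.005,-0.032,0.33],"angular":[0,0,0],"claw":-1},{"slide":[-0.005,-0.032,0.48],"angular":[0,0,0],"claw":-1},{"slide":[-0.005,-0.032,0.56],"angular":[0,0,0],"claw":-1},{"slide":[-0.005,-0.032,0.586],"angular":[0,0,0],"claw":-1},{"slide":[-0.005,-0.032,0.586],"angular":[0,0,0],"claw":-1},{"slide":[-0.005,-0.032,0.586],"angular":[0,0,0],"claw":-1},{"slide":[-0.005,-0.032,0.586],"angular":[0,0,0],"claw":-1}]' | sed -n '2p;4,6p'
python3 -c "
from h import *;from bench import ctrl
plan([(.439,-.03,.0448,90)],ctrl.get_state())"
```

```text
position: [0.441, -0.031, 0.0538]
ft_force: [-0.2, 0.5, -4.5]
grip_width: 0.498
grip_force: 40.0
now [ 0.441  -0.031   0.0538] toolY 90.02 z [ 2.8e-03  7.0e-04 -1.0e+00] q [-0.72  0.05  0.76  2.17 -0.05  0.93  1.63]
(0.439, -0.03, 0.0448, 90) slide [0.008, 0.004, 0.036] ang [0.001, 0.005, 0.001] rows>=0.2
```

```bash
python3 -m inch '[{"slide":[0.004,0.003,0.02],"angular":[0,0,0],"claw":-1},{"slide":[0.004,0.003,0.032],"angular":[0,0,0],"claw":-1},{"slide":[0.004,0.003,0.032],"angular":[0,0,0],"claw":-1},{"slide":[0.004,0.003,0.036],"angular":[0,0,0],"claw":-1},{"slide":[0.004,0.003,0.038],"angular":[0,0,0],"claw":-1},{"slide":[0.004,0.003,0.038],"angular":[0,0,0],"claw":-1}]' | sed -n '2p;4p'
python3 -m inch '[{"slide":[0,0,0.003],"angular":[0,0,0],"claw":-1}]' | sed -n '2p;4p'
```

```text
position: [0.4388, -0.0303, 0.0446]
ft_force: [-6.8, 0.7, 13.7]
position: [0.4388, -0.0302, 0.0446]
ft_force: [-11.6, 2.1, 29.5]
```

```bash
python3 -m inch '[{"slide":[0,0,-0.004],"angular":[0,0,0],"claw":-1},{"slide":[0,0,-0.004],"angular":[0,0,0],"claw":0.2},{"slide":[0,0,-0.004],"angular":[0,0,0],"claw":0.5},{"slide":[0,0,-0.004],"angular":[0,0,0],"claw":0.5},{"slide":[0,0,-0.004],"angular":[0,0,0],"claw":0.5},{"slide":[0,0,-0.15],"angular":[0,0,0],"claw":0.5},{"slide":[0,0,-0.35],"angular":[0,0,0],"claw":0.5},{"slide":[0,0,-0.45],"angular":[0,0,0],"claw":0.5},{"slide":[0,0,-0.45],"angular":[0,0,0],"claw":0.5}]' | sed -n '1,2p;5p'
python3 - <<'E'
from look import *;from meas import *
plan([(.5,.15,.16,90),(.5738,.3707,.14,90)],ctrl.get_state())
for n in("side","scene"):
    _,im,T,o=look("p5_"+n,cam=n);C=cloud(im)[0]
    t=near(C,(.486,.023),.2);z=t[:,2];P=t[(z>.008)&(z<.016)];P=P[(abs(P[:,0]-.486)<.115)&(abs(P[:,1]-.023)<.118)]
    print(n,"tray",rect(trim(P,6,.006)))
    for c in((.439,-.03),(.535,.074),(.539,-.026)): print(n,boss(C-[0,0,.004],c))
E
```

```text
time: 31.85
position: [0.4415, -0.0305, 0.1585]
grip_width: 0.746
now [ 0.4415 -0.0305  0.1585] toolY 89.99 z [ 0.0077  0.0025 -1.    ] q [-0.76 -0.13  0.73  2.06  0.09  1.17  1.5 ]
(0.5, 0.15, 0.16, 90) slide [-0.234, 0.722, -0.002] ang [0.005, 0.015, -0.0] rows>=3.8
(0.5738, 0.3707, 0.14, 90) slide [-0.295, 0.883, 0.08] ang [0.0, 0.0, 0.0] rows>=4.7
side tray (array([485.9,  20.8]), array([215.2, 218.1]), 2.38)
side (array([437.6, -31.3]), array([438. , -30.6]), 22.4, np.float64(63.0))
side (array([533.6,  73.5]), array([534. ,  73.7]), 22.8, np.float64(62.8))
side (array([537.5, -25.9]), array([538.7, -25.2]), 23.1, np.float64(62.9))
scene tray (array([488.6,  38.6]), array([218.9, 187.2]), 2.09)
scene (array([441.9, -27.8]), array([439.9, -28.8]), 23.1, np.float64(61.1))
scene (array([538.1,  77.5]), array([535.7,  76.9]), 23.5, np.float64(61.2))
scene (array([541.4, -22.7]), array([540.3, -22.8]), 23.2, np.float64(60.9))
```

```bash
python3 -m inch '[{"slide":[-0.234,0.722,0],"angular":[0,0,0],"claw":0.5},{"slide":[-0.234,0.722,0],"angular":[0,0,0],"claw":0.5},{"slide":[-0.234,0.722,0],"angular":[0,0,0],"claw":0.5},{"slide":[-0.234,0.722,0],"angular":[0,0,0],"claw":0.5},{"slide":[-0.234,0.722,0],"angular":[0,0,0],"claw":0.5}]' | sed -n 2p
python3 -m inch '[{"slide":[-0.295,0.883,0.09],"angular":[0,0,0],"claw":0.5},{"slide":[-0.295,0.883,0.09],"angular":[0,0,0],"claw":0.5},{"slide":[-0.295,0.883,0.09],"angular":[0,0,0],"claw":0.5},{"slide":[-0.295,0.883,0.09],"angular":[0,0,0],"claw":0.5},{"slide":[-0.295,0.883,0.09],"angular":[0,0,0],"claw":0.5},{"slide":[-0.295,0.883,0.09],"angular":[0,0,0],"claw":0.5},{"slide":[-0.295,0.883,0.09],"angular":[0,0,0],"claw":0.5},{"slide":[-0.295,0.883,0.09],"angular":[0,0,0],"claw":0.5}]' | sed -n 2p
python3 - <<'E'
from look import *;from meas import *
s,im,T,o=look("w7");plan([(.5738,.3707,.04,90)],s)
print(boss(cloud(im,T)[0],(.574,.371)))
E
```

```text
position: [0.4964, 0.1559, 0.1523]
position: [0.571, 0.3677, 0.1313]
now [0.571  0.3677 0.1313] toolY 89.84 z [-0.0011 -0.0025 -1.    ] q [-0.98  0.48  0.5   1.51 -0.23  1.22  1.12]
(0.5738, 0.3707, 0.04, 90) slide [-0.012, 0.013, 0.365] ang [-0.005, -0.002, -0.005] rows>=1.8
(array([574.3, 371.4]), array([574.4, 371.4]), 22.0, np.float64(62.2))
```

```bash
python3 -m inch '[{"slide":[-0.012,0.012,0.15],"angular":[0,0,0],"claw":0.5},{"slide":[-0.012,0.012,0.28],"angular":[0,0,0],"claw":0.5},{"slide":[-0.012,0.012,0.365],"angular":[0,0,0],"claw":0.5},{"slide":[-0.012,0.012,0.365],"angular":[0,0,0],"claw":0.5},{"slide":[-0.012,0.012,0.365],"angular":[0,0,0],"claw":-1},{"slide":[-0.012,0.012,0.365],"angular":[0,0,0],"claw":-1},{"slide":[-0.012,0.012,0.365],"angular":[0,0,0],"claw":-1},{"slide":[-0.012,0.012,0.365],"angular":[0,0,0],"claw":-1},{"slide":[-0.012,0.012,0.365],"angular":[0,0,0],"claw":-1},{"slide":[-0.012,0.012,0.365],"angular":[0,0,0],"claw":-1}]' 40
python3 -m inch '[{"slide":[0,0,0],"angular":[0,0,0],"claw":-1}]' | tail -2
python3 -c "
from h import *;from bench import ctrl
plan([(.5742,.371,.2,90),(.505,.18,.2,90),(.436,.07,.2,90),(.436,.07,.054,90)],ctrl.get_state())"
```

```text
time: 34.3
position: [0.5751, 0.3725, 0.0429]
tool_rot: [0.001, 3.14, -0.001]
ft_force: [-1.2, -2.7, 5.8]
grip_width: 0.498
grip_force: 40.0
grip_width: 0.5
grip_force: 40.0
now [0.5751 0.3725 0.0429] toolY 89.95 z [ 1.8e-03 -3.0e-04 -1.0e+00] q [-0.96  0.57  0.47  1.57 -0.28  1.07  1.15]
(0.5742, 0.371, 0.2, 90) slide [0.002, -0.006, -0.628] ang [-0.001, 0.003, -0.002] rows>=3.1
(0.505, 0.18, 0.2, 90) slide [0.277, -0.764, 0.0] ang [0.0, 0.0, 0.0] rows>=4.1
(0.436, 0.07, 0.2, 90) slide [0.276, -0.44, 0.0] ang [0.0, 0.0, 0.0] rows>=2.6
(0.436, 0.07, 0.054, 90) slide [0.0, 0.0, 0.584] ang [0.0, 0.0, 0.0] rows>=2.9
```

```bash
python3 -m inch '[{"slide":[0,0,-0.05],"angular":[0,0,0],"claw":-1},{"slide":[0,0,-0.2],"angular":[0,0,0],"claw":-1},{"slide":[0,0,-0.4],"angular":[0,0,0],"claw":-1},{"slide":[0,0,-0.58],"angular":[0,0,0],"claw":-1},{"slide":[0,0,-0.63],"angular":[0,0,0],"claw":-1},{"slide":[0,0,-0.63],"angular":[0,0,0],"claw":-1}]' | sed -n '2p;4,6p'
python3 -m inch '[{"slide":[0.06,-0.16,0],"angular":[0,0,0],"claw":-1},{"slide":[0.12,-0.34,0],"angular":[0,0,0],"claw":-1},{"slide":[0.19,-0.52,0],"angular":[0,0,0],"claw":-1},{"slide":[0.25,-0.7,0],"angular":[0,0,0],"claw":-1},{"slide":[0.277,-0.77,0],"angular":[0,0,0],"claw":-1},{"slide":[0.277,-0.77,0],"angular":[0,0,0],"claw":-1}]' | sed -n '2p'
python3 -m inch '[{"slide":[0.09,-0.14,0],"angular":[0,0,0],"claw":-1},{"slide":[0.19,-0.3,0],"angular":[0,0,0],"claw":-1},{"slide":[0.26,-0.41,0],"angular":[0,0,0],"claw":-1},{"slide":[0.276,-0.44,0],"angular":[0,0,0],"claw":-1},{"slide":[0.276,-0.44,0],"angular":[0,0,0],"claw":-1},{"slide":[0.276,-0.44,0],"angular":[0,0,0],"claw":-1},{"slide":[0.276,-0.44,0],"angular":[0,0,0],"claw":-1}]' | sed -n '2p;4,6p'
python3 -c "
from h import *;from bench import ctrl
plan([(.436,.07,.055,90)],ctrl.get_state())"
```

```text
position: [0.5746, 0.3745, 0.201]
ft_force: [0.5, 0.0, -5.6]
grip_width: 0.494
grip_force: 40.0
position: [0.502, 0.1767, 0.1957]
position: [0.4359, 0.0726, 0.1982]
ft_force: [-0.3, 0.2, -5.1]
grip_width: 0.496
grip_force: 40.0
now [0.4359 0.0726 0.1982] toolY 90.11 z [-2.e-04 -8.e-04 -1.e+00] q [-0.9  -0.16  0.62  2.01  0.1   1.26  1.26]
(0.436, 0.07, 0.055, 90) slide [-0.001, -0.01, 0.573] ang [-0.002, -0.0, 0.004] rows>=2.9
```

```bash
python3 -m inch '[{"slide":[0,-0.012,0.15],"angular":[0,0,0],"claw":-1},{"slide":[0,-0.012,0.33],"angular":[0,0,0],"claw":-1},{"slide":[0,-0.012,0.48],"angular":[0,0,0],"claw":-1},{"slide":[0,-0.012,0.555],"angular":[0,0,0],"claw":-1},{"slide":[0,-0.012,0.573],"angular":[0,0,0],"claw":-1},{"slide":[0,-0.012,0.573],"angular":[0,0,0],"claw":-1},{"slide":[0,-0.012,0.573],"angular":[0,0,0],"claw":-1},{"slide":[0,-0.012,0.573],"angular":[0,0,0],"claw":-1}]' | sed -n '2p;4,6p'
python3 -c "
from h import *;from bench import ctrl
plan([(.4358,.07,.0469,90)],ctrl.get_state())"
```

```text
position: [0.437, 0.0688, 0.0567]
ft_force: [0.4, 0.1, -4.9]
grip_width: 0.496
grip_force: 40.0
now [0.437  0.0688 0.0567] toolY 90.01 z [ 0.0027  0.0013 -1.    ] q [-0.88  0.05  0.69  2.17 -0.04  0.94  1.4 ]
(0.4358, 0.07, 0.0469, 90) slide [0.005, 0.005, 0.039] ang [0.003, 0.005, 0.0] rows>=0.2
```

```bash
python3 -m inch '[{"slide":[0.002,0.005,0.02],"angular":[0,0,0],"claw":-1},{"slide":[0.002,0.005,0.032],"angular":[0,0,0],"claw":-1},{"slide":[0.002,0.005,0.035],"angular":[0,0,0],"claw":-1},{"slide":[0.002,0.005,0.038],"angular":[0,0,0],"claw":-1},{"slide":[0.002,0.005,0.04],"angular":[0,0,0],"claw":-1}]' | sed -n '2p;4p'
python3 -m inch '[{"slide":[0,0,0],"angular":[0,0,0],"claw":-1}]' | sed -n '2p;4p'
```

```text
position: [0.4351, 0.0698, 0.0468]
ft_force: [-8.1, 0.2, 18.6]
position: [0.4351, 0.0698, 0.0468]
ft_force: [-7.4, 0.1, 12.7]
```

On the floor. Release, lift and inspect.

```bash
python3 -m inch '[{"slide":[0,0,-0.002],"angular":[0,0,0],"claw":-1},{"slide":[0,0,-0.003],"angular":[0,0,0],"claw":0.2},{"slide":[0,0,-0.003],"angular":[0,0,0],"claw":0.5},{"slide":[0,0,-0.003],"angular":[0,0,0],"claw":0.5},{"slide":[0,0,-0.003],"angular":[0,0,0],"claw":0.5},{"slide":[0,0,-0.15],"angular":[0,0,0],"claw":0.5},{"slide":[0,0,-0.35],"angular":[0,0,0],"claw":0.5},{"slide":[0,0,-0.55],"angular":[0,0,0],"claw":0.5},{"slide":[0,0,-0.75],"angular":[0,0,0],"claw":0.5},{"slide":[0,0,-0.95],"angular":[0,0,0],"claw":0.5}]' | sed -n '1,2p;5p'
python3 -m inch '[{"slide":[0,0,-0.1],"angular":[0,0,0],"claw":0.5},{"slide":[0,0,-0.1],"angular":[0,0,0],"claw":0.5},{"slide":[0,0,-0.1],"angular":[0,0,0],"claw":0.5}]' | sed -n '1,2p;5p'
python3 - <<'E'
from look import *;from meas import *
a=np.radians(2.4);Rm=np.array([[np.cos(a),-np.sin(a)],[np.sin(a),np.cos(a)]])
for n in("side","scene","wrist"):
    _,im,T,o=look("f_"+n,cam=n);C=cloud(im,T)[0]
    t=near(C,(.486,.023),.2);z=t[:,2];P=t[(z>.008)&(z<.016)];P=P[(abs(P[:,0]-.486)<.115)&(abs(P[:,1]-.023)<.118)]
    r=rect(trim(P,6,.006));print(n,"tray",r)
    for c in((.435,.07),(.439,-.03),(.535,.074),(.539,-.026)):
        try:
            b=boss(C-[0,0,.004],c);F=near(C,c,.06);F=F[(F[:,2]>.02)&(F[:,2]<.029)];print("  ",b,"in tray",(Rm.T@(b[0]-r[0])).round(1),"fl",rect(trim(F)))
        except Exception as e: print(e)
    G=near(C,(.70,-.02),.11);g=G[(G[:,2]>.19)&(G[:,2]<.22)]
    if len(g)>20: print("  gauge",rect(trim(g)),np.percentile(g[:,2],98))
a,b=[cv2.imread(f"pics/f_{n}.png") for n in("side","wrist")]
cv2.imwrite("pics/fin.png",cv2.resize(np.hstack([a,b]),(800,300)))
E
```

```text
time: 38.7
position: [0.4348, 0.069, 0.285]
grip_width: 0.751
time: 39.0
position: [0.4351, 0.0693, 0.3077]
grip_width: 0.746
side tray (array([485.7,  21.1]), array([215.5, 219.8]), 2.41)
   (array([434.3,  68.8]), array([434.3,  69.5]), 22.7, np.float64(62.7)) in tray [-49.4  49.8] fl (array([434.7,  64.1]), array([80.4, 69.2]), 10.3)
   (array([437.6, -30.9]), array([439.3, -30.5]), 23.9, np.float64(63.0)) in tray [-50.2 -49.9] fl (array([438.6, -36.2]), array([81.7, 72.6]), 11.04)
   (array([533.6,  73.7]), array([533.7,  75. ]), 23.8, np.float64(63.0)) in tray [50.1 50.5] fl (array([533.9,  72.3]), array([75.9, 74.6]), 0.51)
   (array([537.5, -26.5]), array([537.4, -26.7]), 22.5, np.float64(63.0)) in tray [ 49.8 -49.7] fl (array([537.6, -26.8]), array([75.6, 77.4]), 2.71)
  gauge (array([698.7, -22. ]), array([23.1, 49.3]), 83.17) 0.20937673355476186
scene tray (array([489.5,  24.4]), array([217.7, 215.9]), 2.9)
   (array([438.3,  72.7]), array([437.9,  71.6]), 22.4, np.float64(61.0)) in tray [-49.1  50.4] fl (array([445.6,  67.9]), array([70.7, 95.2]), 25.56)
   (array([441.6, 
[... 475 characters left out ...]
5, 51.2]), 83.95) 0.2076670566802885
wrist tray (array([484.1,  21. ]), array([212.4, 217.6]), 2.27)
   (array([434.5,  69.8]), array([434.6,  70. ]), 21.9, np.float64(62.2)) in tray [-47.5  50.8] fl (array([432.3,  66.9]), array([90.6, 83.6]), 55.39)
   (array([437.8, -30. ]), array([437.9, -30. ]), 22.0, np.float64(62.1)) in tray [-48.4 -49. ] fl (array([440.8, -25.6]), array([95.1, 82.8]), 56.64)
   (array([534.3,  74.7]), array([534.5,  74.7]), 22.1, np.float64(62.3)) in tray [52.4 51.6] fl (array([524.2,  74.3]), array([97. , 76.2]), 2.47)
   (array([534.8, -23.9]), array([537. , -25.2]), 21.4, np.float64(61.7)) in tray [ 48.8 -47. ] fl (array([537.4, -25.3]), array([75.2, 76.3]), 1.89)
```

View pics/fin.png

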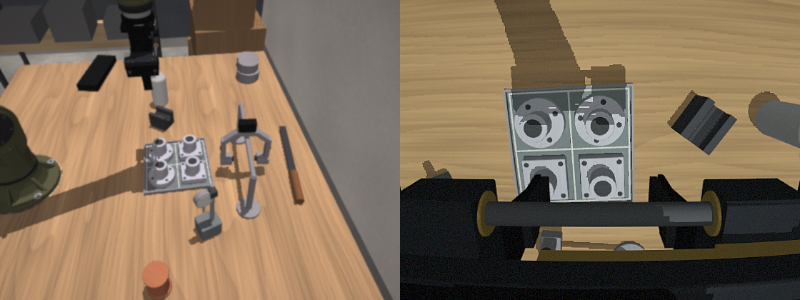

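The final view shows all four parts centred in their squares, measuring ±50 mm in tray axes to within about 1 mm. The gauge is hanging on the bar and the bystanders are where they were. I'm handing it in.

```bash
python3 -c "
from bench import ctrl;print(ctrl.close_job())"
```

```text
the job is handed in; nothing more can be done
None
```

The job is handed in at about 39 s: the gauge hangs astride the rail's bar and all four parts stand bosses up, within about 1 mm of their squares' centres (square parts in the row beside the rail), with the bystanders left where they were; no verdict was returned.

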